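# Put the salad topping pots away on the hanging rail

### The job

Put the salad topping pots away: lift the ladle out of the green-lidded pot and leave it in the white washing-up tub, and press every pot's lid down until it snaps shut. Hang each pot by its hook on the upper rail of the stand, fronts towards the robot, and slide the pots along towards the wire-shelf end until every one of them is completely past the red band. The pots are full, so keep them upright, and leave the flask, the glass and the pill organiser where they are.

Things in the scene. Friction and masses are not known exactly. Their poses are not given: they have to be found in the camera images.
- stand: fixed rail stand of steel tube. Origin on the table below the rail's middle; +y along the rail to the wire-shelf end, -x towards the robot. Rail: 12 mm bar, axis at x 0, z 215 mm, y -210 to 210, a 14 mm end post at each end (the -y one ends at rail height). Lower 10 mm bar at x -6, z 125 mm: hung pots' backs rest on it, leaning 0.1 rad, undersides near z 115 mm
- shelf_edge (a point): middle of the open edge of the stand's wire shelf (bars, two spice jars on it) at stand x -5, y 74, z 302 mm (underside): the shelf covers y 74 to 218, x -70 to 60 mm, so nothing can be hung there from above; its rear post stands at x 50, y 85 mm. Axes as the stand's. Between the -y end post and the red band the rail is free from above
- mark (a point): centre of the 10 mm wide red band round the rail, on the rail's axis, at stand y -10 mm; axes as the stand's. Three pots fit side by side between band and shelf-end post. A hung pot slides when pushed on its side wall near the hook with 1 to 4 N, pushing those before it along
- ladle: steel ladle, 60 g: flat-bottomed cup 40 mm across, 28 mm high, and an upright handle 8 (x) x 12 (y) mm, axis at x -20 mm, up to z 135 mm. Origin: centre of the cup's underside. It stands in the green-lidded pot, handle to the pot's front and 50 mm above the rim, so that lid cannot shut
- tub: white washing-up tub, open, loose, 170 (x) x 120 (y) x 65 mm high, walls 4 mm, floor 4 mm, 0.35 kg. Origin: centre of its underside
- flask: dark blue steel flask, 72 mm across, 200 mm high, bystander. Origin: centre of its underside
- tumbler: clear drinking glass, 68 mm across, 90 mm high, bystander. Origin: centre of its underside
- organiser: white pill organiser with four coloured covers, 45 x 130 x 26 mm, bystander. Origin: centre of its underside
- pot_a: topping pot with a green lid, gherkin cubes inside: blue box 76 (x) x 62 (y) x 88 mm high, 3 mm walls, 0.15 to 0.25 kg. Origin: centre of its underside; z up, -x its front, +x its back with the hook. Hold it, lid shut, by the two 62 mm side walls just under the rim; the lid, 58 mm wide, is narrower. Always present
- pot_b: topping pot with a purple lid, carrot sticks inside: blue box 76 (x) x 62 (y) x 88 mm high, 3 mm walls, 0.15 to 0.25 kg. Origin: centre of its underside; z up, -x its front, +x its back with the hook. Hold it, lid shut, by the two 62 mm side walls just under the rim; the lid, 58 mm wide, is narrower. May be absent
- pot_c: topping pot with a teal lid, cucumber cubes inside: blue box 76 (x) x 62 (y) x 88 mm high, 3 mm walls, 0.15 to 0.25 kg. Origin: centre of its underside; z up, -x its front, +x its back with the hook. Hold it, lid shut, by the two 62 mm side walls just under the rim; the lid, 58 mm wide, is narrower. May be absent
- pot_a_hook (a point): where the rail's axis lies when pot_a hangs: pot x 58, y 0, z 100 mm; axes as the pot's. The hook is a 4 mm steel strap 46 mm wide (y) behind the pot: upright at x 38 to 42 mm, crown at z 106 to 110, lip at x 64 to 68 down to z 88 mm; its 22 mm throat opens downward. Pot lifted over the rail from the robot side, then lowered
- lid_a (a joint): lid of pot_a, rad: 0 shut, positive open. Hinge along the pot's y at x 30, z 90 mm; the plate reaches 72 mm forward (top face z 91 mm shut). Starts standing open at 1.4 to 1.7 (stop at 1.78), clear above the hook; swings easily down to 0.09, where a spring catch in the front wall resists; some 5 N at 50 mm from the hinge snaps it past: then below 0.02 and it holds. Unsnapped it springs up
- pot_b_hook (a point): where the rail's axis lies when pot_b hangs: pot x 58, y 0, z 100 mm; axes as the pot's. The hook is a 4 mm steel strap 46 mm wide (y) behind the pot: upright at x 38 to 42 mm, crown at z 106 to 110, lip at x 64 to 68 down to z 88 mm; its 22 mm throat opens downward. Pot lifted over the rail from the robot side, then lowered
- lid_b (a joint): lid of pot_b, rad: 0 shut, positive open. Hinge along the pot's y at x 30, z 90 mm; the plate reaches 72 mm forward (top face z 91 mm shut). Starts standing open at 1.4 to 1.7 (stop at 1.78), clear above the hook; swings easily down to 0.09, where a spring catch in the front wall resists; some 5 N at 50 mm from the hinge snaps it past: then below 0.02 and it holds. Unsnapped it springs up
- pot_c_hook (a point): where the rail's axis lies when pot_c hangs: pot x 58, y 0, z 100 mm; axes as the pot's. The hook is a 4 mm steel strap 46 mm wide (y) behind the pot: upright at x 38 to 42 mm, crown at z 106 to 110, lip at x 64 to 68 down to z 88 mm; its 22 mm throat opens downward. Pot lifted over the rail from the robot side, then lowered
- lid_c (a joint): lid of pot_c, rad: 0 shut, positive open. Hinge along the pot's y at x 30, z 90 mm; the plate reaches 72 mm forward (top face z 91 mm shut). Starts standing open at 1.4 to 1.7 (stop at 1.78), clear above the hook; swings easily down to 0.09, where a spring catch in the front wall resists; some 5 N at 50 mm from the hinge snaps it past: then below 0.02 and it holds. Unsnapped it springs up

How it is judged:
By the outcome, as a careful person would: the job done as asked, in the order asked, and still so for the second after the job is handed in, with the robot touching nothing.
Of pot_b, pot_c only 1 to 2 are there at a start; the rules pass over those that are not, and their reading is None.
At some moment in a run one of pot_a, pot_b, pot_c may be knocked a few centimetres aside while the robot is not near it.
It also fails if it takes over 210 s, if anything falls off the work surface, if the arm or the gripper's body presses on something with over 40 N, if the wrist force passes 120 N, or if a joint passes its speed limit or range.

### The arm

A 6-joint arm with a two-finger parallel gripper is mounted at the origin on the work surface. World frame = base frame: x ahead of the robot, y to its left, z up, the work surface at z = 0. Lengths are in m, angles in rad, forces in N, time in s.
With the tool pointing down it reaches from about 0.375 to 0.9 m from the base axis. Payload 3.1 kg.
Tool frame: the origin (TCP) lies midway between the tips of the shut fingers; the grasp point (between the pads) lies 19 mm behind it; z points along the fingers, y is the direction in which the jaws open and shut (so a half turn about z gives the same grasp; the last joint's range is limited). The gripper opens to 85 mm and grips with 20 to 120 N. Pads are 22 mm wide; open, the fingers measure 114 mm over their backs; the gripper's body (76 mm by 85 mm) begins 54 mm behind the grasp point. The pads swing forward as they close: fully open they stand 13 mm farther back than shut.
Start: joints at [1.01, 0.527, 1.433, -0, 1.181, -0.178], TCP at [0.233, 0.58, 0.231] pointing down, gripper open.
Joint ranges: [-3.08, 3.08], [-0.75, 2.2], [0.22, 2.44], [-1.43, 4.57], [0, 2.65], [-2.85, 2.85]. Speed limits (rad/s): [2.79, 2.79, 3.14, 3.14, 3.14, 3.14].

### API

Orientations are given as a unit quaternion [x, y, z, w].
In Python, from station import env, cams, workorder gives the robot as it stands. The module is installed in compiled form; this text tells all that it offers.
- The arm moves only by the tool play_rows, never from a script. Its arguments are lists of equal length, an entry for each row: "dp": the shift along the tool's x, y, z normalised to -1 to 1, where 1 is 400 mm, a list of three; "spin": the turn about the tool's z normalised to -1 to 1, where 1 is 90 degrees; "gripper": the gripper command: -1 is shut, 1 is fully open, values between are in proportion. In form: {"dp": [[x, y, z], ...], "spin": [spin, ...], "gripper": [gripper, ...]}. A call has 1 to 5 rows; each row is the pose to reach, as a shift and turn from the pose commanded when the call began, along the tool's axes at that moment; what a row does not reach only later rows make up. A row lasts 1/8 s, in which the tool goes at most 62.5 mm and 10.7 degrees, less where a joint would pass 70% of its speed; a pose out of reach is approached as far as the arm can. A call with a number of a shift or a turn outside -1 to 1 is refused whole. A call with a gripper value outside its range is refused whole. The fingers move at their own pace and stop on an object; "force" is the grip in N (left out, the last holds). Time passes only in rows, so rows that repeat a pose let the fingers close. It gives the time, the measured TCP pose, the force and the opening at its end, in the units of the state.
- env.state(): the state, without advancing time (a new reading comes with each control period).
- cams.get_image(name): name is "scene" or "top" or "wrist"; returns a dict with "pixels" (400x640x3 uint8, red, green, blue), "mtx" (3x3 intrinsics, pixels), "rvec" (rotation vector, rad) and "tvec" (3), from world to camera coordinates, as OpenCV has them; the wrist camera has in their place "tool_from_camera" (4x4, takes a point from camera to tool coordinates, whose origin is the TCP and whose axes are the flange's). Camera axes: x right, y down, z forward; pixel columns grow to the right and rows downward; lengths in m; the calibration is good to about 2 mm. A picture is of the moment at which its call begins: read the wrist's pose just before it. There is no depth.
- workorder.close_job(): hands the job in, once; it reports no verdict.
The state is a dict: "time_s": time; "qpos": joint angles; "qvel": joint speeds; "effort": joint torques, N m; "eef_pos": TCP position; "orientation": TCP orientation; "ft_force": force on the tool from outside, world axes, zero at the start; "wrist_torque": the same for the moment, N m; "grip_width": finger opening in m.
Only numpy, scipy, OpenCV 4.12 (cv2) and the standard library are available. Lean on these libraries where they do the work, as an engineer would, in place of code of your own. Each camera call takes 0.05 s, during which the arm holds its last target.

## Working session

There is one attempt and no reset: what is moved stays moved. The work goes in short steps, Python scripts to look and compute and a tool call to move; the robot and the scene stay as the last step left them, time stands still between calls to the robot, and variables do not carry over. Pictures are saved under pics/ and viewed, and the job is handed in when it is done.

Besides the shell and the picture viewer there is one more tool, called after "Request:" as name(argument=value, ...) on one line, values as JSON. play_rows: Moves the arm, as the interface text tells. Its arguments: {"type":"object","properties":{"dp":{"type":"array"},"spin":{"type":"array"},"gripper":{"type":"array"},"force":{"type":"number"}},"required":["dp","spin","gripper"]}

```bash
ls -la; mkdir -p pics
cat > h.py <<'E'
import numpy as np, cv2, json
from scipy.spatial.transform import Rotation as R
from station import env, cams, workorder
def snap(name,fn):
    s=env.state(); d=cams.get_image(name)
    cv2.imwrite('pics/'+fn, cv2.cvtColor(d['pixels'],cv2.COLOR_RGB2BGR))
    K=np.array(d['mtx'])
    if 'rvec' in d:
        Rm=cv2.Rodrigues(np.array(d['rvec']).reshape(3))[0]; t=np.array(d['tvec']).reshape(3)
    else:
        T=np.array(d['tool_from_camera']); Rt=R.from_quat(s['orientation']).as_matrix()
        Rwc=Rt@T[:3,:3]; c=Rt@T[:3,3]+np.array(s['eef_pos']); Rm=Rwc.T; t=-Rm@c
    np.savez('pics/'+fn+'.npz',K=K,R=Rm,t=t)
    return K,Rm,t
def cal(fn):
    z=np.load('pics/'+fn+'.npz'); return z['K'],z['R'],z['t']
def onz(fn,px,z):
    K,Rm,t=cal(fn); d=Rm.T@np.linalg.solve(K,np.array([px[0],px[1],1.])); c=-Rm.T@t
    return c+d*(z-c[2])/d[2]
def proj(fn,P):
    K,Rm,t=cal(fn); p=(K@(Rm@np.atleast_2d(P).T+t[:,None])).T; return p[:,:2]/p[:,2:]
def tri(obs):
    A=[];b=[]
    for fn,px in obs:
        K,Rm,t=cal(fn); d=Rm.T@np.linalg.solve(K,np.array([px[0],px[1],1.])); d/=np.linalg.norm(d); c=-Rm.T@t
        M=np.eye(3)-np.outer(d,d); A.append(M); b.append(M@c)
    return np.linalg.solve(sum(A),sum(b))
def st():
    s=env.state(); print('t',round(s['time_s'],2),'p',np.round(s['eef_pos'],4),'yaw/R',np.round(R.from_quat(s['orientation']).as_matrix(),3).tolist(),'F',np.round(s['ft_force'],2),'g',round(s['grip_width'],4)); return s
E
python3 - <<'E'
from h import *
s=st(); print(s)
for n in ['scene','top','wrist']:
    K,Rm,t=snap(n,n+'0.png'); print(n,K.tolist(),'cam pos',-Rm.T@t,'fwd',Rm[2])
E
```

```text
total 12
drwxr-xr-x  3 agent agent 4096 Dec  7 14:31 .
drwxr-xr-x 23 root  root  4096 Dec  7 14:31 ..
drwxr-xr-x  2 agent agent 4096 Dec  7 14:31 pics
t 0.0 p [0.2324 0.5794 0.2303] yaw/R [[-0.928, 0.373, -0.001], [0.373, 0.928, -0.002], [0.0, -0.002, -1.0]] F [0.24 0.75 0.53] g 0.0851
{'time_s': 0.0, 'qpos': array([ 1.01049536e+00,  5.28451894e-01,  1.43394090e+00, -1.28660513e-05,
        1.18139662e+00, -1.78509671e-01]), 'qvel': array([ 0.00011729, -0.00029606,  0.00031133, -0.00208309,  0.00086229,
       -0.00201938]), 'effort': array([-5.27598513e-04, -4.42334890e+01, -1.78030103e+01, -2.40239997e-04,
        8.24905612e-03,  1.62962567e-05]), 'eef_pos': array([0.23244867, 0.57937292, 0.23033012]), 'orientation': array([ 1.89735829e-01,  9.81834563e-01, -1.02643358e-03, -3.91034645e-04]), 'ft_force': array([0.24470878, 0.74843416, 0.53434958]), 'wrist_torque': array([ 0.00494353,  0.00793207, -0.00063326]), 'grip_width': 0.08513201725738531}
scene [[382.41989452984046, 0.0, 319.22536448677175], [0.0, 382.41989452984046, 201.28735610943704], [0.0, 0.0, 1.0]] cam pos [1.27554228 0.0743379  0.88189661] fwd [-0.71526921 -0.1229561  -0.6879475 ]
top [[409.7618412636046, 0.0, 318.3184020089452], [0.0, 409.7618412636046, 192.56395072999294], [0.0, 0.0, 1.0]] cam pos [ 0.45515222 -0.03128062  1.19487905] fwd [ 0.11685347 -0.02997464 -0.99269672]
wrist [[291.1375836238382, 0.0, 316.00839469371925], [0.0, 291.1375836238382, 198.7783609758993], [0.0, 0.0, 1.0]] cam pos [0.165769   0.60604517 0.37273772] fwd [ 0.26111868 -0.10694513 -0.95936426]
```

View pics/scene0.png

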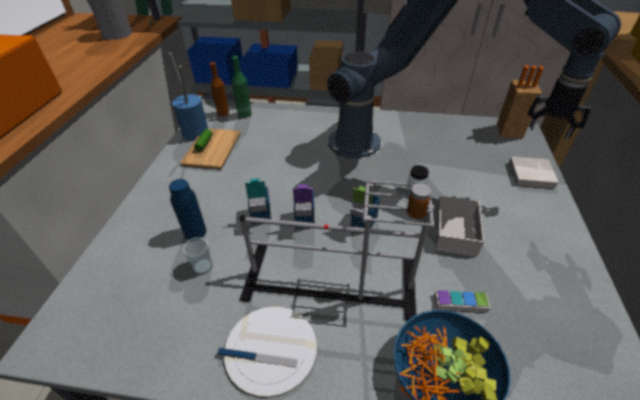

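View pics/top0.png

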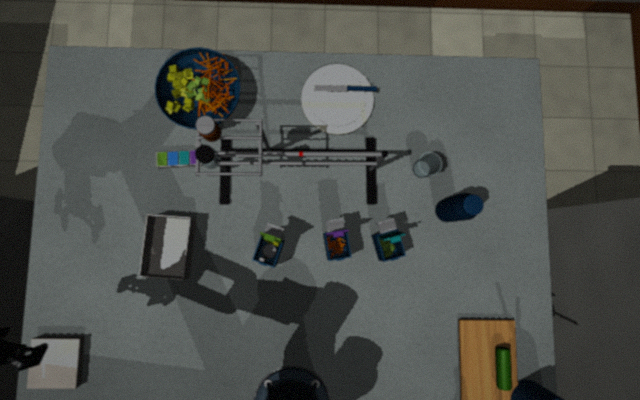

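View pics/wrist0.png

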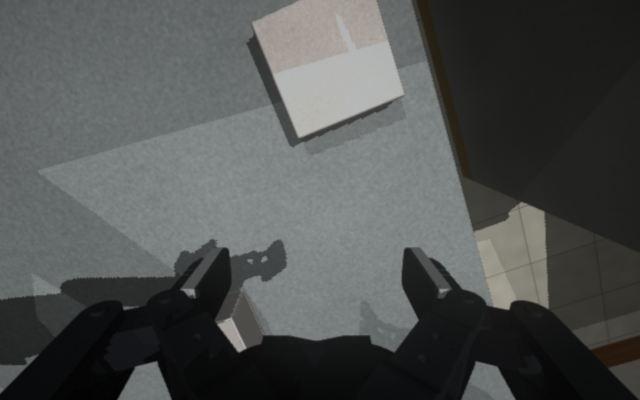

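All three pots are there: green at about (268,248), purple (337,243) and teal (388,243) in the top view. The tub is at (168,246) and the red band at (301,154). I'll enlarge the top view to measure them.

Run:
```python
from h import *
im=cv2.imread('pics/top0.png')
c=im[130:280,130:470]; c=cv2.convertScaleAbs(c,alpha=1.6,beta=10)
c=cv2.resize(c,None,fx=2.35,fy=2.35,interpolation=cv2.INTER_CUBIC)
cv2.imwrite('pics/c0.png',c)
c=im[205:275,240:410]; c=cv2.convertScaleAbs(c,alpha=1.8,beta=10)
c=cv2.resize(c,None,fx=4.7,fy=4.7,interpolation=cv2.INTER_CUBIC); cv2.imwrite('pics/c1.png',c)
im=cv2.imread('pics/scene0.png')
c=im[160:310,220:490]; c=cv2.convertScaleAbs(c,alpha=1.6,beta=10)
c=cv2.resize(c,None,fx=2.9,fy=2.9,interpolation=cv2.INTER_CUBIC); cv2.imwrite('pics/c2.png',c)
for n,p,z in [('band',(301,154),.215),('tub',(168,246),.05),('green',(268,248),.088),('purple',(337,243),.088),('teal',(388,243),.088)]: print(n,onz('top0.png',p,z))
```

```text
band [ 0.66424347 -0.01751904  0.215     ]
tub [0.43568648 0.34437842 0.05      ]
green [0.43430672 0.06771207 0.088     ]
purple [ 0.44987164 -0.11664847  0.088     ]
teal [ 0.451607   -0.25444412  0.088     ]
```

View pics/c0.png

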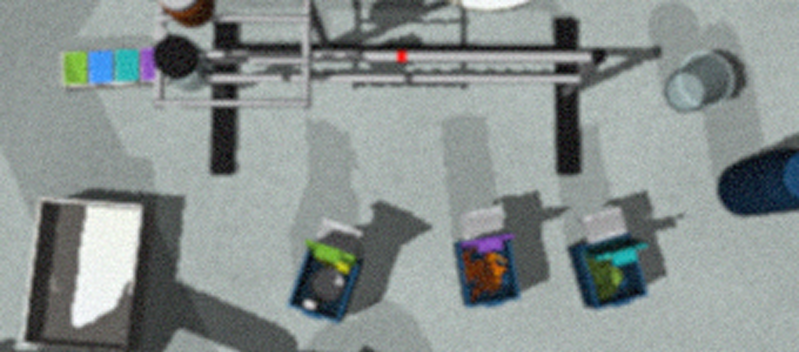

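View pics/c1.png

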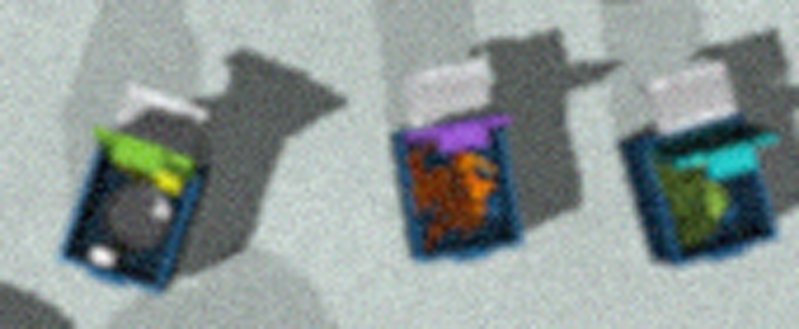

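View pics/c2.png

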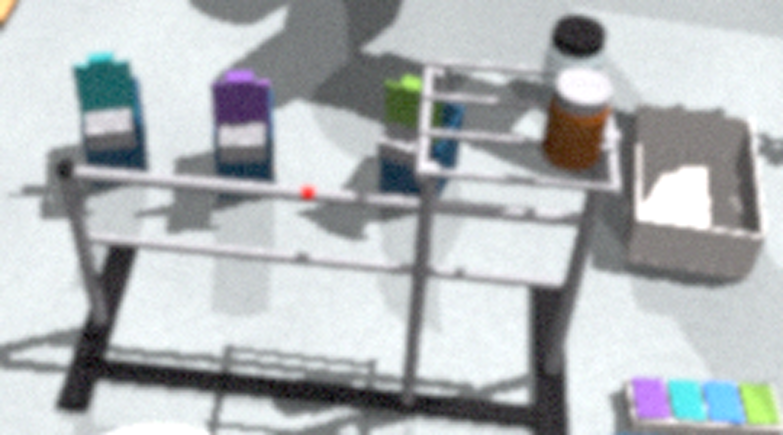

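```bash
cat >> h.py <<'E'
def go(x,y,z,yaw=None):
    """yaw: world angle (deg) of tool y axis; 90 = tool y along +world y"""
    s=env.state(); p=np.array(s['eef_pos']); M=R.from_quat(s['orientation']).as_matrix()
    d=M.T@(np.array([x,y,z])-p)/0.4
    cy=np.degrees(np.arctan2(M[1,1],M[0,1])); sp=0 if yaw is None else -(yaw-cy)/90
    print('at',np.round(p,4),'yaw',round(cy,2),'| dp',np.round(d,4).tolist(),'spin',round(sp,4),'rows',round(np.linalg.norm(d)*.4/.0625,1),'F',np.round(s['ft_force'],1),'g',round(s['grip_width'],4),'t',round(s['time_s'],2))
E
python3 - <<'E'
from h import *
go(.42,-.05,.40,90)
E
```

```text
at [0.2325 0.5795 0.2306] yaw 68.13 | dp [-1.0213, -1.2866, -0.4218] spin -0.2431 rows 10.9 F [-0.1 -0.4  0.3] g 0.0855 t 0.15
```

Request:
play_rows(dp=[[-0.5,-0.64,-0.42],[-0.5,-0.64,-0.42],[-0.5,-0.64,-0.42],[-0.5,-0.64,-0.42],[-0.5,-0.64,-0.42]], spin=[-0.243,-0.243,-0.243,-0.243,-0.243], gripper=[1,1,1,1,1])

```text
time_s: 0.78
eef_pos: [0.31, 0.3115, 0.3756]
orientation: [-0.0, 1.0, -0.0, 0.0]
ft_force: [1.7, 0.4, 0.7]
grip_width: 0.0851
```

```bash
python3 -c "
from h import *
go(.42,-.05,.40,90)"
```

```text
at [0.31   0.3115 0.3756] yaw 90.02 | dp [-0.2748, -0.904, -0.0608] spin 0.0002 rows 6.1 F [1.7 0.4 0.7] g 0.0851 t 0.78
```

Request:
play_rows(dp=[[-0.27,-0.9,-0.05],[-0.27,-0.9,-0.05],[-0.27,-0.9,-0.05],[-0.27,-0.9,-0.05],[-0.27,-0.9,-0.05]], spin=[0,0,0,0,0], gripper=[1,1,1,1,1])

```text
time_s: 1.4
eef_pos: [0.3996, 0.0125, 0.3916]
orientation: [0.0, 1.0, 0.0, 0.0]
ft_force: [1.3, -0.2, -0.7]
grip_width: 0.0853
```

Request:
play_rows(dp=[[0,0,0],[0,0,0]], spin=[0,0], gripper=[1,1])

```text
time_s: 1.65
eef_pos: [0.399, 0.0147, 0.3911]
orientation: [0.001, 1.0, 0.001, -0.001]
ft_force: [-0.1, -0.5, -0.1]
grip_width: 0.0856
```

```bash
python3 -c "
from h import *
go(.42,-.05,.40,90)
snap('wrist','w1.png')
im=cv2.imread('pics/w1.png');cv2.imwrite('pics/w1b.png',cv2.resize(cv2.convertScaleAbs(im,alpha=1.4,beta=10),(800,500),interpolation=cv2.INTER_CUBIC))"
```

```text
at [0.399  0.0147 0.3911] yaw 89.93 | dp [-0.0527, -0.1616, -0.0226] spin -0.0008 rows 1.1 F [-0.1 -0.5 -0.1] g 0.0856 t 1.65
```

View pics/w1b.png

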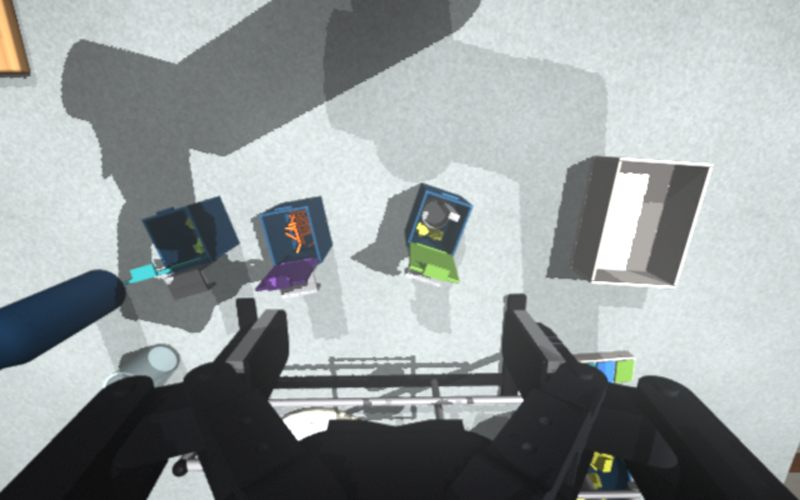

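The wrist view shows the three pots from the robot side, with the stand behind them. I'll zoom in to pick the corners.

```bash
python3 -c "
from h import *
im=cv2.convertScaleAbs(cv2.imread('pics/w1.png'),alpha=1.7,beta=20)
c=cv2.resize(im[135:245,95:275],None,fx=4.4,fy=4.4,interpolation=cv2.INTER_CUBIC);cv2.imwrite('pics/w1c.png',c)
c=cv2.resize(im[135:245,300:400],None,fx=5,fy=5,interpolation=cv2.INTER_CUBIC);cv2.imwrite('pics/w1d.png',c)"
```

```text
(no output)
```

View pics/w1c.png

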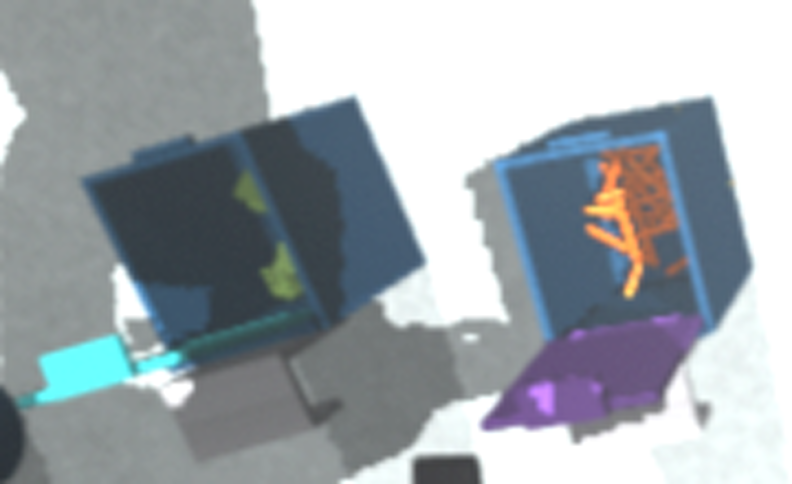

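View pics/w1d.png

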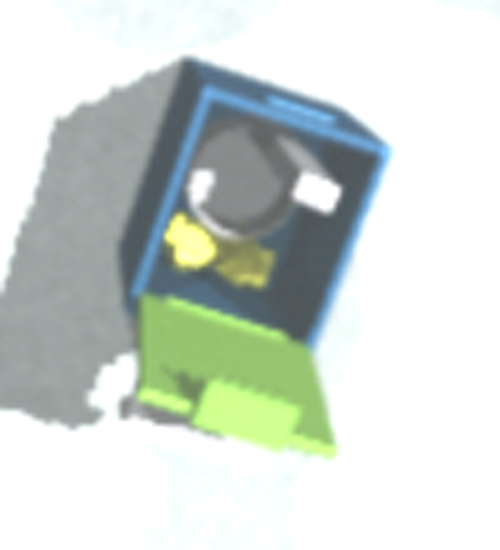

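```bash
cat >> h.py <<'E'
from scipy.optimize import least_squares
PC={'f-':(-.038,-.031,.088),'f+':(-.038,.031,.088),'b+':(.038,.031,.088),'b-':(.038,-.031,.088)}
for k in list(PC): PC[k+'0']=(PC[k][0],PC[k][1],0)
def fitpot(fn,obs,g=(.45,0,0),z0=0.):
    def f(q):
        c,s=np.cos(q[2]),np.sin(q[2]); o=[]
        for k,px in obs.items():
            P=np.array(PC[k]) if isinstance(k,str) else np.array(k); W=[q[0]+c*P[0]-s*P[1],q[1]+s*P[0]+c*P[1],P[2]+z0]
            o+=list(proj(fn,W)[0]-px)
        return o
    r=least_squares(f,g,loss='soft_l1'); print('pot xy',np.round(r.x[:2],4),'yaw',round(np.degrees(r.x[2]),2),'res px',np.round(r.fun,1)); return r.x
E
python3 - <<'E'
from h import *
def C(d,x0,s): return {k:(x0+u/s,135+v/s) for k,(u,v) in d.items()}
fitpot('w1.png',C({'f-':(85,178),'f+':(240,130),'b+':(328,330),'f+0':(355,97),'b+0':(425,262)},95,4.4))
fitpot('w1.png',C({'f-':(497,163),'f+':(665,132),'b+':(712,328),'f+0':(713,97),'b+0':(750,265)},95,4.4))
fitpot('w1.png',C({'f-':(205,88),'f+':(388,150),'b+':(315,345),'b-':(135,295),'f-0':(183,58),'b-0':(122,245)},300,5))
print('handle',onz('w1.png',(300+317/5,135+192/5),.138))
# stand from top: rail points
for n,p in [('band',(301,154)),('L',(215,151.5)),('R',(408,152.5))]: print(n,onz('top0.png',p,.215))
E
```

```text
pot xy [ 0.4475 -0.2613] yaw 15.54 res px [-1.3 -0.   0.1  0.2  0.2 -0.2  0.3 -0.4  0.4  0.6]
pot xy [ 0.4455 -0.1174] yaw 9.7 res px [-0.9 -0.6 -0.1 -0.3  0.4  1.2  0.  -0.5  0.6  0.7]
pot xy [0.4284 0.0711] yaw -16.79 res px [-0.2 -0.9  1.5 -1.7 -0.2  4.2 -1.   3.6  0.2 -1.1  0.   0.6]
handle [0.40666695 0.07995379 0.138     ]
band [ 0.66424347 -0.01751904  0.215     ]
L [0.66633572 0.19031431 0.215     ]
R [ 0.67311887 -0.27978315  0.215     ]
```

```bash
python3 -c "
from h import *
go(.4067,.080,.20,73.2)"
```

```text
at [0.3988 0.0154 0.3911] yaw 90.04 | dp [-0.0204, 0.1611, 0.4779] spin 0.1871 rows 3.2 F [-0.   0.6  0.9] g 0.0855 t 1.7
```

Request:
play_rows(dp=[[-0.0204,0.1611,0.478],[-0.0204,0.1611,0.478],[-0.0204,0.1611,0.478],[-0.0204,0.1611,0.478],[-0.0204,0.1611,0.478]], spin=[0.187,0.187,0.187,0.187,0.187], gripper=[0,0,0,0,0])

```text
time_s: 2.33
eef_pos: [0.406, 0.081, 0.1992]
orientation: [0.144, 0.99, -0.0, -0.002]
ft_force: [0.2, -0.1, 0.3]
grip_width: 0.043
```

```bash
python3 -c "
from h import *
go(.4067,.080,.105,73.2)
snap('wrist','w2.png')
im=cv2.imread('pics/w2.png');cv2.imwrite('pics/w2b.png',cv2.resize(cv2.convertScaleAbs(im,alpha=1.4,beta=10),(800,500),interpolation=cv2.INTER_CUBIC))"
```

```text
at [0.406  0.081  0.1992] yaw 73.43 | dp [-0.0033, -0.0018, 0.2355] spin 0.0026 rows 1.5 F [ 0.2 -0.1  0.3] g 0.043 t 2.33
```

View pics/w2b.png

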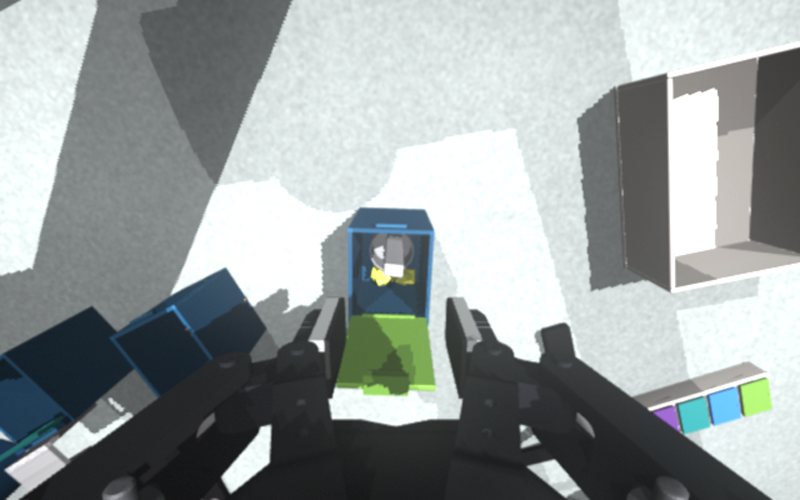

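```bash
python3 -c "
from h import *
print(onz('w2.png',(395.5/1.25,269/1.25),.138))
C=lambda d:{k:(u/1.25,v/1.25) for k,(u,v) in d.items()}
fitpot('w2.png',C({'f-':(348,231),'f+':(433,231),'f-0':(359,209),'f+0':(425,209)}))
im=cv2.imread('pics/w2.png')[150:330,230:400];cv2.imwrite('pics/w2c.png',cv2.resize(cv2.convertScaleAbs(im,alpha=1.4,beta=10),None,fx=3.3,fy=3.3,interpolation=cv2.INTER_CUBIC))"
```

```text
[0.40642306 0.08065819 0.138     ]
pot xy [0.431  0.0698] yaw -16.58 res px [-0.5 -0.1  0.8 -0.1  0.1  0.2 -0.4  0.2]
```

View pics/w2c.png

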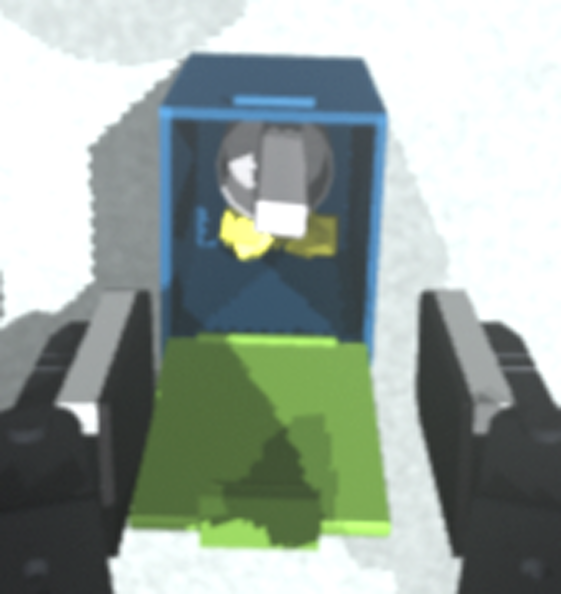

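Request:
play_rows(dp=[[-0.0025,-0.001,0.2355],[-0.0025,-0.001,0.2355],[-0.0025,-0.001,0.2355],[-0.0025,-0.001,0.2355]], spin=[0,0,0,0], gripper=[0,0,0,-0.4])

```text
time_s: 2.88
eef_pos: [0.4099, 0.0783, 0.1075]
orientation: [0.146, 0.989, 0.0, 0.002]
ft_force: [-0.7, 0.4, -0.1]
grip_width: 0.0263
```

Request:
play_rows(dp=[[0,0,0],[0,0,0],[0,0,0],[0,0,0]], spin=[0,0,0,0], gripper=[-1,-1,-1,-1], force=35)

```text
time_s: 3.38
eef_pos: [0.4099, 0.0782, 0.1078]
orientation: [0.146, 0.989, 0.0, 0.002]
ft_force: [-0.6, 0.2, 8.4]
grip_width: 0.0113
```

Request:
play_rows(dp=[[0,0,-0.1],[0,0,-0.25],[0,0,-0.4],[0,0,-0.4],[0,0,-0.4]], spin=[0,0,0,0,0], gripper=[-1,-1,-1,-1,-1])

```text
time_s: 4.0
eef_pos: [0.4078, 0.0783, 0.2662]
orientation: [0.146, 0.989, 0.0, 0.0]
ft_force: [-0.0, 0.0, -1.4]
grip_width: 0.0111
```

```bash
python3 -c "
from h import *
go(.42,.344,.27,90)
snap('wrist','w3.png');snap('top','t3.png')
im=cv2.imread('pics/w3.png');cv2.imwrite('pics/w3b.png',cv2.resize(cv2.convertScaleAbs(im,alpha=1.4,beta=10),(800,500),interpolation=cv2.INTER_CUBIC))"
```

```text
at [0.4078 0.0783 0.2662] yaw 73.17 | dp [0.1632, 0.6447, -0.0094] spin -0.187 rows 4.3 F [-0.   0.  -1.4] g 0.0111 t 4.0
```

View pics/w3b.png

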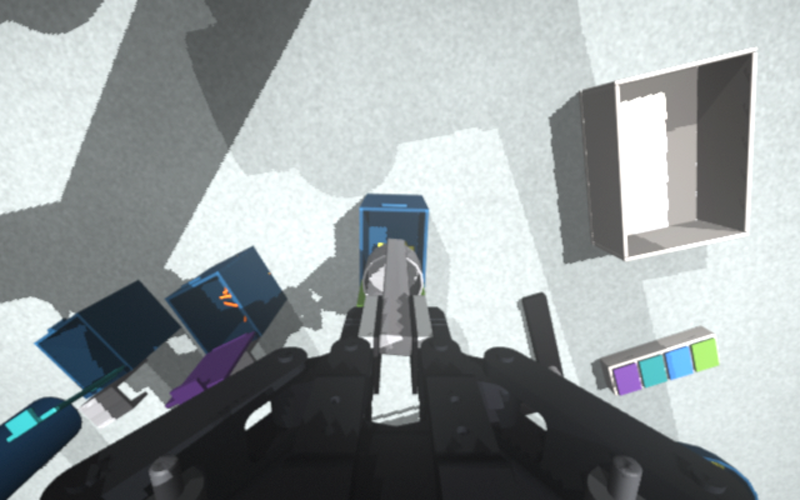

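View pics/t3.png

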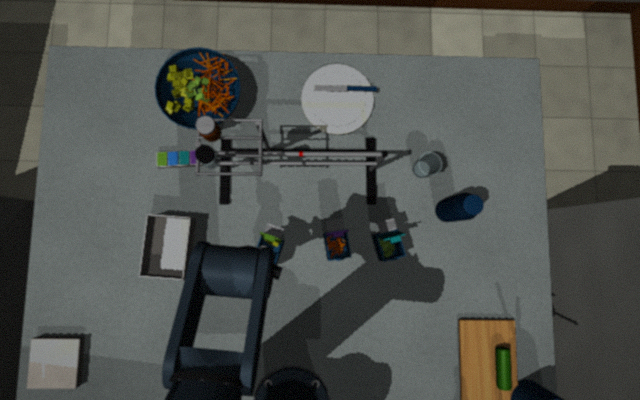

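```bash
python3 -c "
from h import *
P=np.array([onz('w3.png',(u/1.25,v/1.25),.065)[:2] for u,v in [(618,82),(757,50),(748,232),(627,260)]]);print(P,P.mean(0))
P=np.array([onz('top0.png',(u,v),.065)[:2] for u,v in [(130+45/2.35,130+200/2.35),(130+142/2.35,130+203/2.35)]]);print(P,P.mean(0))
"
```

```text
[[0.34778949 0.29801519]
 [0.35685275 0.41390759]
 [0.51921895 0.4022762 ]
 [0.51402372 0.28642847]] [0.43447123 0.35015686]
[[0.51872456 0.39484009]
 [0.51687919 0.28328113]] [0.51780188 0.33906061]
```

Request:
play_rows(dp=[[0.16,0.64,-0.009],[0.16,0.64,-0.009],[0.16,0.64,-0.009],[0.16,0.64,-0.009],[0.16,0.64,-0.009]], spin=[-0.187,-0.187,-0.187,-0.187,-0.187], gripper=[-1,-1,-1,-1,-1])

```text
time_s: 4.72
eef_pos: [0.4205, 0.3447, 0.2674]
orientation: [-0.002, 1.0, -0.001, -0.002]
ft_force: [-0.2, -0.3, -1.6]
grip_width: 0.0111
```

Request:
play_rows(dp=[[0,0.01,0.15],[0,0.01,0.3],[0,0.01,0.38],[0,0.01,0.395],[0,0.01,0.397]], spin=[0,0,0,0,0], gripper=[-1,-1,-1,-1,-1])

```text
time_s: 5.35
eef_pos: [0.4207, 0.3445, 0.1101]
orientation: [0.0, 1.0, -0.001, -0.001]
ft_force: [0.3, 0.3, -1.9]
grip_width: 0.0113
```

Request:
play_rows(dp=[[0,0,0],[0,0,0]], spin=[0,0], gripper=[-1,-1])

```text
time_s: 5.6
eef_pos: [0.4217, 0.3455, 0.1111]
orientation: [0.0, 1.0, 0.0, 0.0]
ft_force: [-0.1, 0.2, -1.0]
grip_width: 0.0111
```

Request:
play_rows(dp=[[0,0,0.005],[0,0,0.008],[0,0,0.008]], spin=[0,0,0], gripper=[-1,-1,-1])

```text
time_s: 5.98
eef_pos: [0.4215, 0.346, 0.1089]
orientation: [-0.0, 1.0, 0.0, 0.0]
ft_force: [-1.8, -0.5, 6.3]
grip_width: 0.0114
```

Request:
play_rows(dp=[[0,0,0],[0,0,0],[0,0,0],[0,0,-0.15],[0,0,-0.4]], spin=[0,0,0,0,0], gripper=[-0.5,-0.1,-0.1,-0.1,-0.1])

```text
time_s: 6.6
eef_pos: [0.4209, 0.3453, 0.2301]
orientation: [0.0, 1.0, -0.001, -0.002]
ft_force: [1.4, 1.3, -0.1]
grip_width: 0.0386
```

```bash
python3 -c "
from h import *
go(.42,.15,.27,90)
snap('wrist','w4.png');snap('top','t4.png');snap('scene','s4.png')
im=cv2.imread('pics/w4.png');cv2.imwrite('pics/w4b.png',cv2.resize(cv2.convertScaleAbs(im,alpha=1.4,beta=10),(800,500),interpolation=cv2.INTER_CUBIC))"
```

```text
at [0.4209 0.3453 0.2301] yaw 89.98 | dp [0.0024, -0.4885, -0.0988] spin -0.0002 rows 3.2 F [ 1.4  1.3 -0.1] g 0.0386 t 6.6
```

View pics/w4b.png

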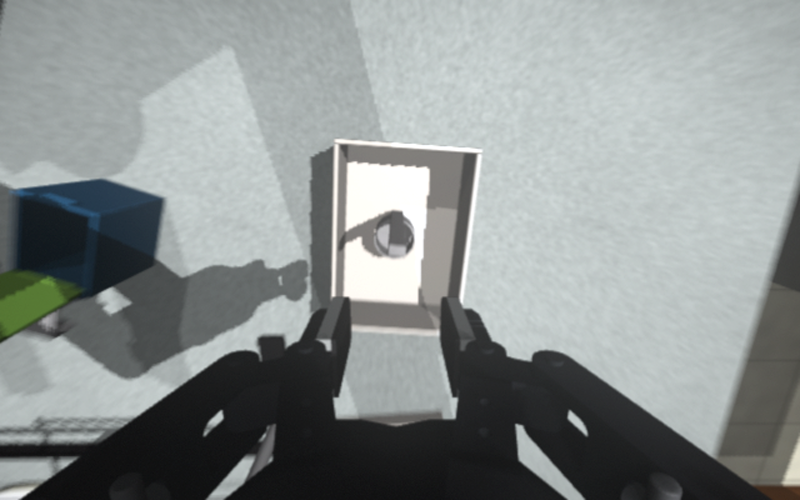

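```bash
cat >> h.py <<'E'
def L(p,lx,ly=0):
    c,s=np.cos(np.radians(p[2])),np.sin(np.radians(p[2])); return p[0]+c*lx-s*ly, p[1]+s*lx+c*ly
E
python3 -c "
from h import *
A=(.431,.0698,-16.6)
go(*L(A,.065),.23,73.4)"
```

```text
at [0.4236 0.347  0.2337] yaw 90.01 | dp [-0.174, -0.7395, 0.0076] spin 0.1845 rows 4.9 F [-0.1 -0.7 -0.9] g 0.0384 t 6.75
```

Request:
play_rows(dp=[[-0.174,-0.74,0.0],[-0.174,-0.74,0.0],[-0.174,-0.74,0.0],[-0.174,-0.74,0.0],[-0.174,-0.74,0.0]], spin=[0.1845,0.1845,0.1845,0.1845,0.1845], gripper=[-1,-1,-1,-1,-1])

```text
time_s: 7.38
eef_pos: [0.4902, 0.0476, 0.2286]
orientation: [0.145, 0.989, -0.0, -0.002]
ft_force: [1.8, 0.6, 0.6]
grip_width: 0.0001
```

```bash
python3 -c "
from h import *
A=(.431,.0698,-16.6)
go(*L(A,.065),.137,73.4)
snap('wrist','w5.png')
im=cv2.imread('pics/w5.png');cv2.imwrite('pics/w5b.png',cv2.resize(cv2.convertScaleAbs(im,alpha=1.4,beta=10),(800,500),interpolation=cv2.INTER_CUBIC))"
```

```text
at [0.4902 0.0476 0.2286] yaw 73.34 | dp [-0.0055, 0.0109, 0.229] spin -0.0006 rows 1.5 F [1.8 0.6 0.6] g 0.0001 t 7.38
```

View pics/w5b.png

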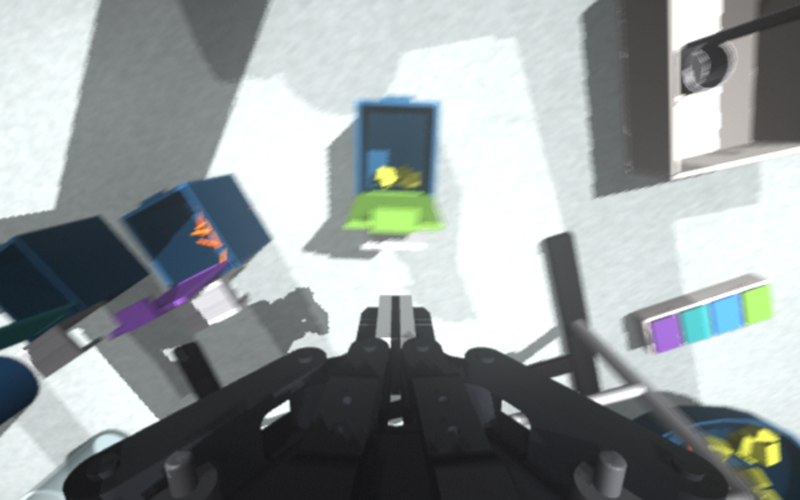

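Request:
play_rows(dp=[[-0.005,0.011,0.15],[-0.005,0.011,0.229],[-0.005,0.011,0.229],[-0.005,0.011,0.229]], spin=[0,0,0,0], gripper=[-1,-1,-1,-1])

```text
time_s: 7.92
eef_pos: [0.4944, 0.0536, 0.1388]
orientation: [0.144, 0.99, -0.0, 0.0]
ft_force: [0.7, -0.1, -0.4]
grip_width: 0.0003
```

Request:
play_rows(dp=[[0.05,0,0],[0.1,0,0.01],[0.15,0,0.025],[0.19,0,0.05],[0.21,0,0.075]], spin=[0,0,0,0,0], gripper=[-1,-1,-1,-1,-1])

```text
time_s: 8.55
eef_pos: [0.4143, 0.0778, 0.11]
orientation: [0.144, 0.99, 0.0, 0.002]
ft_force: [0.2, -0.2, 0.1]
grip_width: -0.0004
```

```bash
python3 -c "
from h import *
A=(.431,.0698,-16.6)
go(*L(A,-.02),.091,73.4)
snap('wrist','w6.png')
im=cv2.imread('pics/w6.png');cv2.imwrite('pics/w6b.png',cv2.resize(cv2.convertScaleAbs(im,alpha=1.4,beta=10),(800,500),interpolation=cv2.INTER_CUBIC))"
```

```text
at [0.4143 0.0778 0.11  ] yaw 73.44 | dp [0.0046, -0.0073, 0.0475] spin 0.0004 rows 0.3 F [ 0.2 -0.2  0.1] g -0.0004 t 8.55
```

View pics/w6b.png

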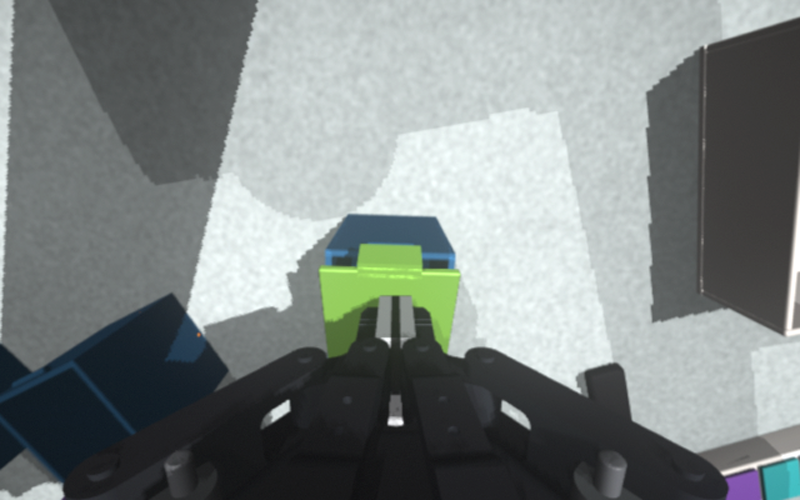

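Request:
play_rows(dp=[[0.004,-0.006,0.03],[0.004,-0.006,0.042],[0.004,-0.006,0.05],[0.004,-0.006,0.055],[0.004,-0.006,0.055]], spin=[0,0,0,0,0], gripper=[-1,-1,-1,-1,-1])

```text
time_s: 9.22
eef_pos: [0.4128, 0.0757, 0.0909]
orientation: [0.144, 0.99, 0.0, 0.003]
ft_force: [-6.7, 0.6, 45.6]
grip_width: 0.0002
```

Request:
play_rows(dp=[[0,0,-0.03],[0,0,-0.18],[0,0,-0.35],[0,0,-0.35]], spin=[0,0,0,0], gripper=[-1,-1,-1,-1])

```text
time_s: 9.72
eef_pos: [0.4149, 0.0754, 0.2314]
orientation: [0.144, 0.99, 0.0, 0.006]
ft_force: [0.5, 0.5, -0.3]
grip_width: -0.0002
```

```bash
python3 -c "
from h import *
snap('wrist','w7.png');snap('top','t7.png')
im=cv2.imread('pics/w7.png');cv2.imwrite('pics/w7b.png',cv2.resize(cv2.convertScaleAbs(im,alpha=1.4,beta=10),(800,500),interpolation=cv2.INTER_CUBIC))
im=cv2.imread('pics/t7.png')[200:290,230:420];cv2.imwrite('pics/t7b.png',cv2.resize(cv2.convertScaleAbs(im,alpha=1.7,beta=10),None,fx=4,fy=4,interpolation=cv2.INTER_CUBIC))"
```

```text
(no output)
```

View pics/w7b.png

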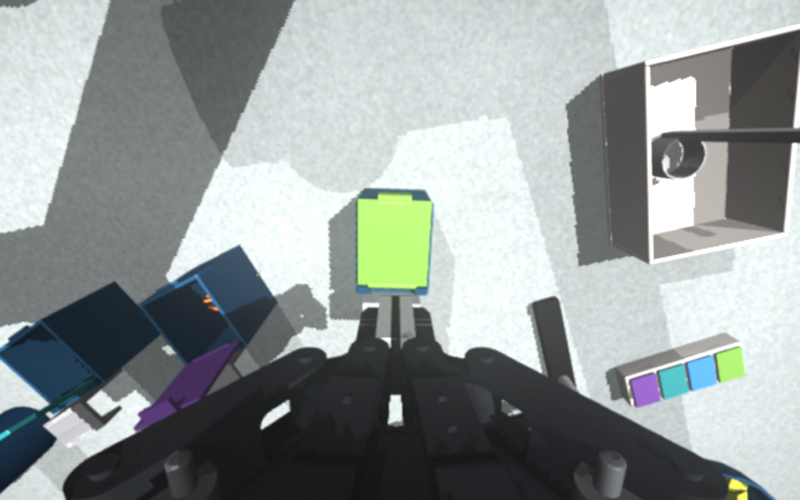

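View pics/t7b.png

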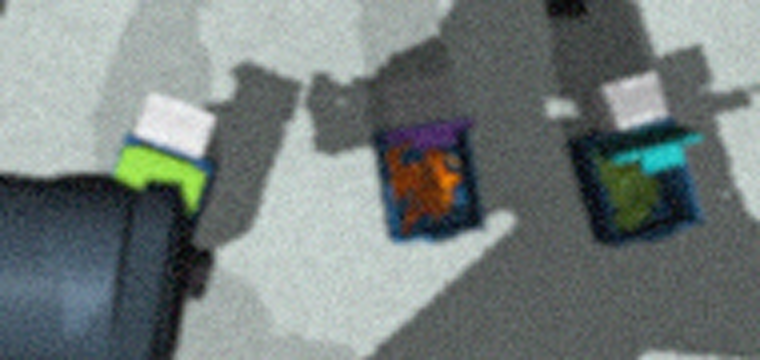

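```bash
python3 -c "
from h import *
A=(.4455,-.1174,9.7)
go(*L(A,.065),.23,99.7)"
```

```text
at [0.4122 0.0756 0.228 ] yaw 73.4 | dp [-0.3634, -0.3665, -0.004] spin -0.2922 rows 3.3 F [-0.4  0.7 -1.1] g 0.0001 t 9.82
```

Request:
play_rows(dp=[[-0.363,-0.3665,-0.004],[-0.363,-0.3665,-0.004],[-0.363,-0.3665,-0.004],[-0.363,-0.3665,-0.004],[-0.363,-0.3665,-0.004]], spin=[-0.292,-0.292,-0.292,-0.292,-0.292], gripper=[-1,-1,-1,-1,-1])

```text
time_s: 10.45
eef_pos: [0.5088, -0.1082, 0.2259]
orientation: [-0.083, 0.997, 0.001, -0.002]
ft_force: [-0.4, 0.5, 0.1]
grip_width: -0.0003
```

```bash
python3 -c "
from h import *
A=(.4455,-.1174,9.7)
go(*L(A,.065),.137,99.7)
snap('wrist','w8.png')
im=cv2.imread('pics/w8.png');cv2.imwrite('pics/w8b.png',cv2.resize(cv2.convertScaleAbs(im,alpha=1.4,beta=10),(800,500),interpolation=cv2.INTER_CUBIC))"
```

```text
at [ 0.5088 -0.1082  0.2259] yaw 99.48 | dp [-0.0034, 0.0036, 0.2223] spin -0.0024 rows 1.4 F [-0.4  0.5  0.1] g -0.0003 t 10.45
```

View pics/w8b.png

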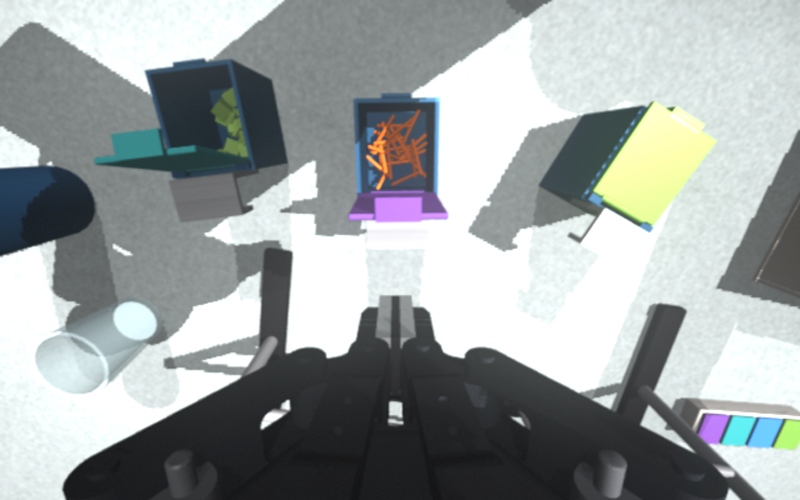

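Request:
play_rows(dp=[[-0.003,0.003,0.15],[-0.003,0.003,0.222],[-0.003,0.003,0.222],[-0.003,0.003,0.222]], spin=[0,0,0,0], gripper=[-1,-1,-1,-1])

```text
time_s: 11.0
eef_pos: [0.5097, -0.1043, 0.1399]
orientation: [-0.085, 0.996, 0.0, 0.0]
ft_force: [0.9, -0.3, -0.7]
grip_width: -0.0001
```

Request:
play_rows(dp=[[0.05,0,0],[0.1,0,0.01],[0.15,0,0.025],[0.19,0,0.05],[0.21,0,0.075]], spin=[0,0,0,0,0], gripper=[-1,-1,-1,-1,-1])

```text
time_s: 11.62
eef_pos: [0.4274, -0.1195, 0.1109]
orientation: [-0.084, 0.996, -0.001, 0.002]
ft_force: [-0.5, 0.4, -0.4]
grip_width: -0.0004
```

```bash
python3 -c "
from h import *
A=(.4455,-.1174,9.7)
go(*L(A,-.02),.091,99.7)"
```

```text
at [ 0.4274 -0.1195  0.1109] yaw 99.67 | dp [0.0046, -0.0023, 0.0498] spin -0.0004 rows 0.3 F [-0.5  0.4 -0.4] g -0.0004 t 11.62
```

Request:
play_rows(dp=[[0.004,0,0.03],[0.004,0,0.042],[0.004,0,0.049],[0.004,0,0.053],[0.004,0,0.053]], spin=[0,0,0,0,0], gripper=[-1,-1,-1,-1,-1])

```text
time_s: 12.25
eef_pos: [0.4259, -0.1198, 0.0912]
orientation: [-0.085, 0.996, -0.001, 0.001]
ft_force: [-6.9, 0.0, 33.9]
grip_width: 0.0005
```

Shut at z 0.091. Next I'll raise and move behind pot c.

Request:
play_rows(dp=[[0,0,-0.03],[0,0,-0.18],[0,0,-0.35],[0,0,-0.35]], spin=[0,0,0,0], gripper=[-1,-1,-1,-1])

```text
time_s: 12.75
eef_pos: [0.4286, -0.1208, 0.2325]
orientation: [-0.085, 0.996, -0.003, 0.005]
ft_force: [-0.5, 0.2, -1.2]
grip_width: -0.0002
```

```bash
python3 -c "
from h import *
A=(.4475,-.2613,15.5)
go(*L(A,.065),.23,105.5)
snap('wrist','w9.png')
im=cv2.imread('pics/w9.png');cv2.imwrite('pics/w9b.png',cv2.resize(cv2.convertScaleAbs(im,alpha=1.4,beta=10),(800,500),interpolation=cv2.INTER_CUBIC))"
```

```text
at [ 0.4286 -0.1208  0.2325] yaw 99.7 | dp [-0.149, -0.3378, 0.0101] spin -0.0644 rows 2.4 F [-0.5  0.2 -1.2] g -0.0002 t 12.75
```

View pics/w9b.png

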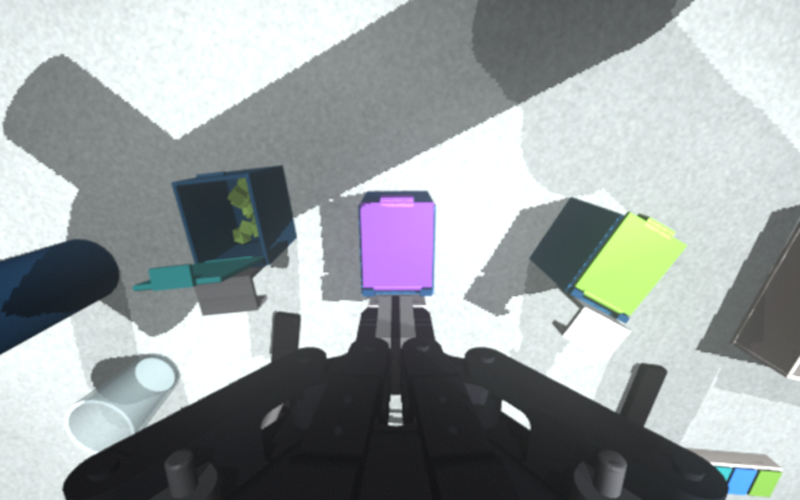

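Request:
play_rows(dp=[[-0.149,-0.338,0.005],[-0.149,-0.338,0.005],[-0.149,-0.338,0.005],[-0.149,-0.338,0.005]], spin=[-0.064,-0.064,-0.064,-0.064], gripper=[-1,-1,-1,-1])

```text
time_s: 13.3
eef_pos: [0.5067, -0.2434, 0.2237]
orientation: [-0.133, 0.991, 0.001, -0.001]
ft_force: [0.1, 0.9, -0.5]
grip_width: -0.0003
```

```bash
python3 -c "
from h import *
A=(.4475,-.2613,15.5)
go(*L(A,.065),.137,105.5)
snap('wrist','w10.png')
im=cv2.imread('pics/w10.png');cv2.imwrite('pics/w10b.png',cv2.resize(cv2.convertScaleAbs(im,alpha=1.4,beta=10),(800,500),interpolation=cv2.INTER_CUBIC))"
```

```text
at [ 0.5067 -0.2434  0.2237] yaw 105.34 | dp [-0.0083, -0.0041, 0.2168] spin -0.0018 rows 1.4 F [ 0.1  0.9 -0.5] g -0.0003 t 13.3
```

View pics/w10b.png

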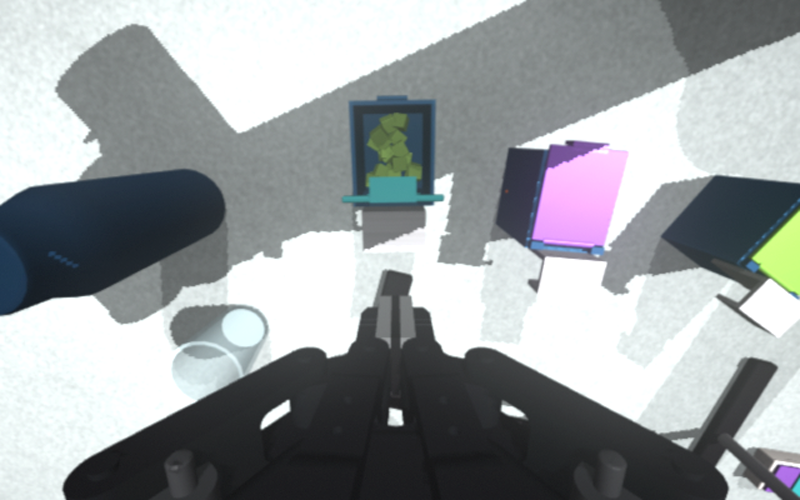

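Request:
play_rows(dp=[[-0.008,-0.004,0.15],[-0.008,-0.004,0.217],[-0.008,-0.004,0.217],[-0.008,-0.004,0.217]], spin=[0,0,0,0], gripper=[-1,-1,-1,-1])

```text
time_s: 13.85
eef_pos: [0.5104, -0.2427, 0.1402]
orientation: [-0.135, 0.991, -0.0, 0.0]
ft_force: [0.1, 0.8, 0.3]
grip_width: -0.0001
```

Request:
play_rows(dp=[[0.05,0,0],[0.1,0,0.01],[0.15,0,0.025],[0.19,0,0.05],[0.21,0,0.075]], spin=[0,0,0,0,0], gripper=[-1,-1,-1,-1,-1])

```text
time_s: 14.48
eef_pos: [0.4296, -0.2665, 0.1108]
orientation: [-0.134, 0.991, -0.001, 0.001]
ft_force: [1.3, 0.2, 0.3]
grip_width: -0.0001
```

```bash
python3 -c "
from h import *
A=(.4475,-.2613,15.5)
go(*L(A,-.02),.091,105.5)"
```

```text
at [ 0.4296 -0.2665  0.1108] yaw 105.4 | dp [0.0036, 0.0007, 0.0494] spin -0.0011 rows 0.3 F [1.3 0.2 0.3] g -0.0001 t 14.47
```

Request:
play_rows(dp=[[0.004,0,0.03],[0.004,0,0.042],[0.004,0,0.049],[0.004,0,0.053],[0.004,0,0.053]], spin=[0,0,0,0,0], gripper=[-1,-1,-1,-1,-1])

```text
time_s: 15.1
eef_pos: [0.4282, -0.2668, 0.0915]
orientation: [-0.135, 0.991, -0.001, 0.0]
ft_force: [-6.9, 0.9, 29.3]
grip_width: -0.0
```

Request:
play_rows(dp=[[0,0,-0.03],[0,0,-0.18],[0,0,-0.35],[0,0,-0.35]], spin=[0,0,0,0], gripper=[-1,-1,-1,-1])

```text
time_s: 15.6
eef_pos: [0.4306, -0.268, 0.2325]
orientation: [-0.135, 0.991, -0.004, 0.003]
ft_force: [-0.5, -1.1, -0.4]
grip_width: -0.0
```

```bash
python3 -c "
from h import *
st()
snap('wrist','w11.png');snap('top','t11.png');snap('scene','s11.png')
im=cv2.imread('pics/w11.png');cv2.imwrite('pics/w11b.png',cv2.resize(cv2.convertScaleAbs(im,alpha=1.4,beta=10),(800,500),interpolation=cv2.INTER_CUBIC))"
```

```text
t 15.6 p [ 0.4306 -0.268   0.2325] yaw/R [[-0.964, -0.267, 0.008], [-0.267, 0.964, -0.007], [-0.006, -0.009, -1.0]] F [-0.47 -1.08 -0.45] g -0.0
```

View pics/w11b.png

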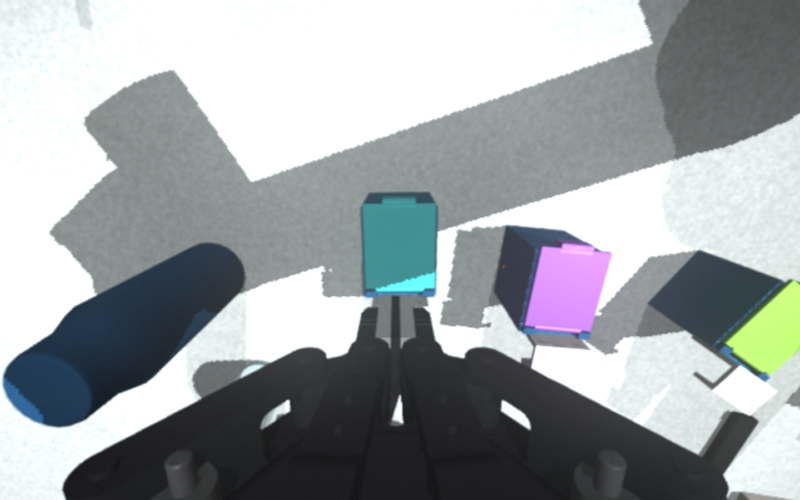

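All three lids look shut. Now I'll measure the rail from above.

```bash
python3 -c "
from h import *
go(.72,-.12,.37,90)"
```

```text
at [ 0.4275 -0.2654  0.2275] yaw 105.45 | dp [-0.8014, 0.1561, -0.3566] spin 0.1717 rows 5.7 F [ 0.3  0.1 -1.1] g -0.0004 t 15.75
```

Request:
play_rows(dp=[[0,0.05,-0.15],[-0.1,0.1,-0.28],[-0.4,0.156,-0.36],[-0.8,0.156,-0.36],[-0.8,0.156,-0.36]], spin=[0.1,0.17,0.17,0.17,0.17], gripper=[-1,-1,-1,-1,-1])

```text
time_s: 16.38
eef_pos: [0.6252, -0.152, 0.3607]
orientation: [-0.001, 1.0, 0.001, -0.002]
ft_force: [1.0, -1.0, 0.3]
grip_width: -0.0002
```

```bash
python3 -c "
from h import *
go(.72,-.12,.37,90)"
```

```text
at [ 0.6252 -0.152   0.3607] yaw 90.14 | dp [-0.237, 0.0794, -0.0241] spin 0.0015 rows 1.6 F [ 1.  -1.   0.3] g -0.0002 t 16.38
```

Request:
play_rows(dp=[[-0.12,0.08,-0.024],[-0.237,0.08,-0.024],[-0.237,0.08,-0.024],[-0.237,0.08,-0.024]], spin=[0,0,0,0], gripper=[-1,-1,-1,-1])

```text
time_s: 16.88
eef_pos: [0.7178, -0.1208, 0.3696]
orientation: [-0.001, 1.0, 0.001, -0.003]
ft_force: [-1.0, -1.9, -0.1]
grip_width: 0.0001
```

```bash
python3 -c "
from h import *
st()
snap('wrist','w12.png')
im=cv2.imread('pics/w12.png');cv2.imwrite('pics/w12b.png',cv2.resize(cv2.convertScaleAbs(im,alpha=1.4,beta=10),(800,500),interpolation=cv2.INTER_CUBIC))"
```

```text
t 16.88 p [ 0.7178 -0.1208  0.3696] yaw/R [[-1.0, -0.002, -0.006], [-0.002, 1.0, 0.002], [0.006, 0.002, -1.0]] F [-0.95 -1.88 -0.08] g 0.0001
```

View pics/w12b.png

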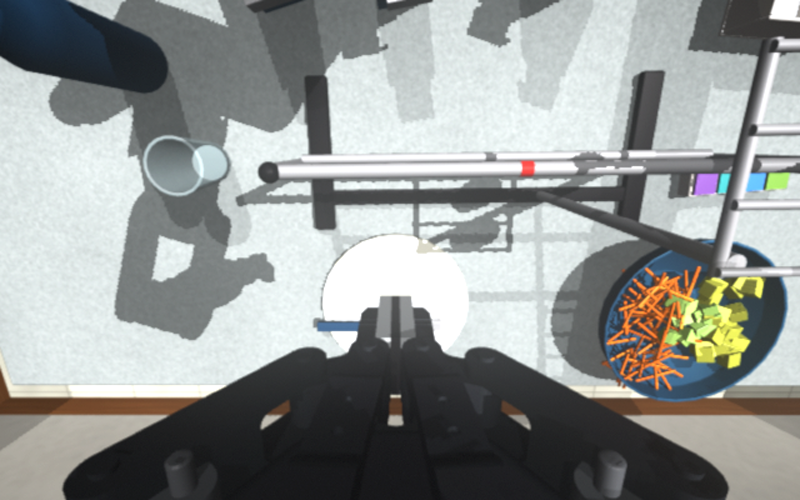

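```bash
python3 -c "
from h import *
im=cv2.imread('pics/w12.png')
c=im[115:160,200:400];cv2.imwrite('pics/w12c.png',cv2.resize(cv2.convertScaleAbs(c,alpha=1.2),None,fx=4,fy=4,interpolation=cv2.INTER_CUBIC))
c=im[105:160,400:600];cv2.imwrite('pics/w12d.png',cv2.resize(cv2.convertScaleAbs(c,alpha=1.2),None,fx=4,fy=4,interpolation=cv2.INTER_CUBIC))
"
```

```text
(no output)
```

View pics/w12c.png

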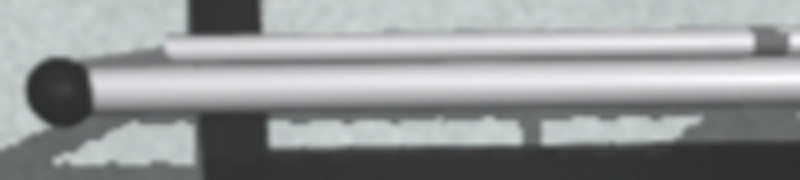

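View pics/w12d.png

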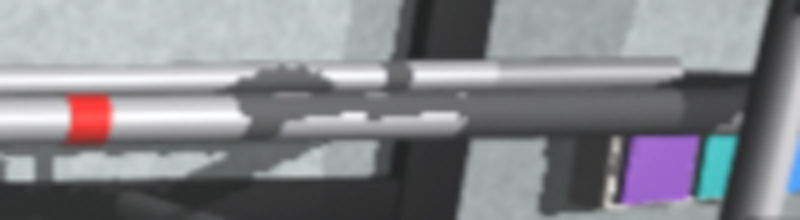

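```bash
python3 -c "
from h import *
for n,p in [('post',(215.5,137.5)),('l',(222.5,137)),('m',(397.5,135)),('band',(422.5,134.7)),('r',(572.5,133))]: print(n,onz('w12.png',p,.215))
im=cv2.imread('pics/s11.png')[180:310,220:460];cv2.imwrite('pics/s11b.png',cv2.resize(cv2.convertScaleAbs(im,alpha=1.5),None,fx=3.3,fy=3.3,interpolation=cv2.INTER_CUBIC))
"
```

```text
post [ 0.66858353 -0.22167322  0.215     ]
l [ 0.66808042 -0.21462676  0.215     ]
m [ 0.6658165 -0.0395461  0.215    ]
band [ 0.66547933 -0.01455414  0.215     ]
r [0.66355544 0.1353126  0.215     ]
```

View pics/s11b.png

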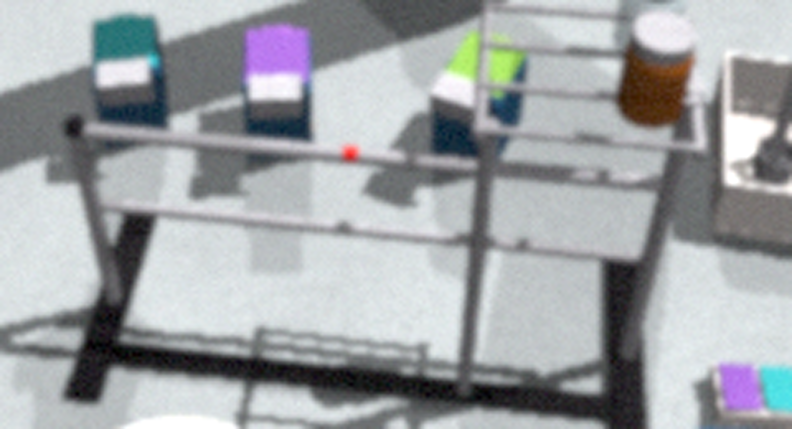

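```bash
python3 -c "
from h import *
a=('w12.png',(422.5,134.7));b=('s11.png',(326.1,226.4));c=('top0.png',(301,154))
print(tri([a,b]),tri([a,b,c]),tri([b,c]))
print(proj('s11.png',[.6654,-.0146,.215]))
"
```

```text
[ 0.66558995 -0.01504895  0.21547362] [ 0.6649711  -0.01589104  0.21506402] [ 0.66437604 -0.01652977  0.21376511]
[[326.42940078 226.43705596]]
```

```bash
python3 -c "
from h import *
A=(.431,.0698,-16.6)
go(*L(A,.03),.22,73.4)"
```

```text
at [ 0.7176 -0.121   0.3709] yaw 90.1 | dp [0.6423, 0.4563, 0.3805] spin 0.1856 rows 5.6 F [-0.4 -0.  -0.3] g -0.0003 t 16.93
```

Request:
play_rows(dp=[[0.15,0,0],[0.3,0.05,0],[0.43,0.15,0.1],[0.55,0.28,0.2],[0.642,0.4,0.3]], spin=[0,0.1,0.185,0.185,0.185], gripper=[1,1,1,1,1])

```text
time_s: 17.55
eef_pos: [0.4823, 0.0107, 0.2763]
orientation: [0.145, 0.989, 0.0, 0.001]
ft_force: [1.3, -0.3, -0.3]
grip_width: 0.0853
```

```bash
python3 -c "
from h import *
A=(.431,.0698,-16.6)
go(*L(A,.03),.22,73.4)"
```

```text
at [0.4823 0.0107 0.2763] yaw 73.34 | dp [0.0904, 0.1047, 0.1406] spin -0.0007 rows 1.3 F [ 1.3 -0.3 -0.3] g 0.0853 t 17.55
```

Request:
play_rows(dp=[[0.09,0.105,0.14],[0.09,0.105,0.14],[0.09,0.105,0.14],[0.09,0.105,0.14]], spin=[0,0,0,0], gripper=[1,1,1,1])

```text
time_s: 18.05
eef_pos: [0.4646, 0.0596, 0.2217]
orientation: [0.144, 0.99, -0.0, 0.002]
ft_force: [0.4, 0.1, -1.5]
grip_width: 0.0856
```

```bash
python3 -c "
from h import *
A=(.431,.0698,-16.6)
go(*L(A,.0),.22,73.4)
snap('wrist','w13.png')
im=cv2.imread('pics/w13.png');cv2.imwrite('pics/w13b.png',cv2.resize(cv2.convertScaleAbs(im,alpha=1.2,beta=10),(800,500),interpolation=cv2.INTER_CUBIC))"
```

```text
at [0.4646 0.0596 0.2217] yaw 73.42 | dp [0.0879, 0.0005, 0.0039] spin 0.0002 rows 0.6 F [ 0.4  0.1 -1.5] g 0.0856 t 18.05
```

View pics/w13b.png

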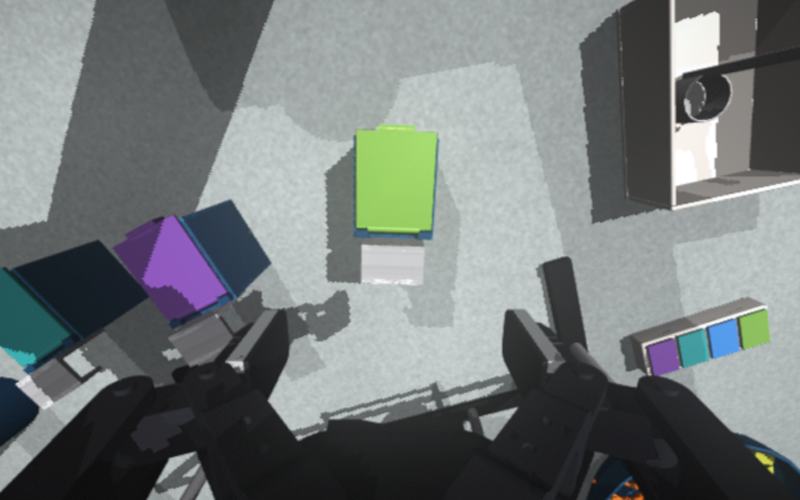

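```bash
cat >> h.py <<'E'
KP={'l-':(-.042,-.029,.091),'l+':(-.042,.029,.091),'h-':(.038,-.023,.110),'h+':(.038,.023,.110),'k-':(.068,-.023,.110),'k+':(.068,.023,.110)}
def fitl(fn,obs,sc=1.25,g=(.45,0,0),z0=0):
    return fitpot(fn,{KP[k]:(u/sc,v/sc) for k,(u,v) in obs.items()},g,z0)
E
python3 -c "
from h import *
fitl('w13.png',{'l-':(356,130),'l+':(438,130),'h-':(362,246),'h+':(424,247),'k-':(361,282),'k+':(423,284)})"
```

```text
pot xy [0.4291 0.0696] yaw -18.34 res px [-0.  -0.8 -0.6  1.3 -0.3 -1.2  0.8 -0.5  0.4  0.8 -0.1  0.6]
```

Request:
play_rows(dp=[[0.088,0.0,0],[0.088,0.0,0.1],[0.088,0.0,0.2],[0.088,0.0,0.3]], spin=[0.01,0.01,0.01,0.01], gripper=[1,1,1,1])

```text
time_s: 18.6
eef_pos: [0.4314, 0.0697, 0.1003]
orientation: [0.152, 0.988, 0.0, 0.003]
ft_force: [0.9, 0.5, 0.3]
grip_width: 0.0854
```

```bash
python3 -c "
from h import *
go(.430,.0697,.053,72.5)"
```

```text
at [0.4314 0.0697 0.1003] yaw 72.49 | dp [0.0039, -0.001, 0.1181] spin -0.0001 rows 0.8 F [0.9 0.5 0.3] g 0.0854 t 18.6
```

Request:
play_rows(dp=[[0.002,0,0.06],[0.002,0,0.118],[0.002,0,0.118]], spin=[0,0,0], gripper=[1,1,1])

```text
time_s: 18.98
eef_pos: [0.4289, 0.0701, 0.0524]
orientation: [0.152, 0.988, -0.0, -0.0]
ft_force: [-0.1, 0.2, 0.3]
grip_width: 0.0852
```

Request:
play_rows(dp=[[0,0,0],[0,0,0],[0,0,0],[0,0,0]], spin=[0,0,0,0], gripper=[0.3,-1,-1,-1], force=50)

```text
time_s: 19.48
eef_pos: [0.4294, 0.0706, 0.0543]
orientation: [0.151, 0.988, -0.0, 0.002]
ft_force: [0.7, -3.9, 6.9]
grip_width: 0.0616
```

Gripped at 61.6 mm. Lifting.

Request:
play_rows(dp=[[0,0,-0.04],[0,0,-0.15],[0,0,-0.28],[0,0,-0.42],[0,0,-0.42]], spin=[0,0,0,0,0], gripper=[-1,-1,-1,-1,-1])

```text
time_s: 20.1
eef_pos: [0.4308, 0.0711, 0.2252]
orientation: [0.151, 0.988, 0.0, 0.005]
ft_force: [-0.3, 0.1, -1.5]
grip_width: 0.0614
```

```bash
cat >> h.py <<'E'
S=(.6653,-.005,.74)
E
python3 -c "
from h import *
T=L(S,-.054,-.095); print(T)
go(T[0]-.07,T[1],.222,90.74)
go(T[0],T[1],.222,90.74)"
```

```text
(np.float64(0.6125314361198998), np.float64(-0.10068949088605175))
at [0.4308 0.0711 0.2252] yaw 72.61 | dp [-0.3949, -0.3262, 0.0114] spin -0.2015 rows 3.3 F [-0.3  0.1 -1.5] g 0.0614 t 20.1
at [0.4308 0.0711 0.2252] yaw 72.61 | dp [-0.5619, -0.2739, 0.0133] spin -0.2015 rows 4.0 F [-0.3  0.1 -1.5] g 0.0614 t 20.1
```

Request:
play_rows(dp=[[-0.06,-0.05,0.0],[-0.17,-0.14,0.005],[-0.28,-0.23,0.005],[-0.37,-0.31,0.005],[-0.395,-0.326,0.005]], spin=[-0.05,-0.12,-0.17,-0.2,-0.2015], gripper=[-1,-1,-1,-1,-1])

```text
time_s: 20.72
eef_pos: [0.5405, -0.1032, 0.2173]
orientation: [-0.005, 1.0, 0.0, -0.001]
ft_force: [-0.3, 1.1, -1.4]
grip_width: 0.0608
```

Request:
play_rows(dp=[[0,0,0],[0,0,0]], spin=[0,0], gripper=[-1,-1])

```text
time_s: 20.98
eef_pos: [0.5381, -0.099, 0.2182]
orientation: [-0.007, 1.0, 0.001, -0.002]
ft_force: [0.8, -0.0, -1.3]
grip_width: 0.061
```

```bash
python3 -c "
from h import *
T=L(S,-.054,-.095)
go(T[0],T[1],.222,90.74)
snap('wrist','w14.png')
im=cv2.imread('pics/w14.png');cv2.imwrite('pics/w14b.png',cv2.resize(cv2.convertScaleAbs(im,alpha=1.2,beta=10),(800,500),interpolation=cv2.INTER_CUBIC))"
```

```text
at [ 0.5381 -0.099   0.2182] yaw 90.77 | dp [-0.1861, -0.0067, -0.0101] spin 0.0003 rows 1.2 F [ 0.8 -0.  -1.3] g 0.061 t 20.98
```

View pics/w14b.png

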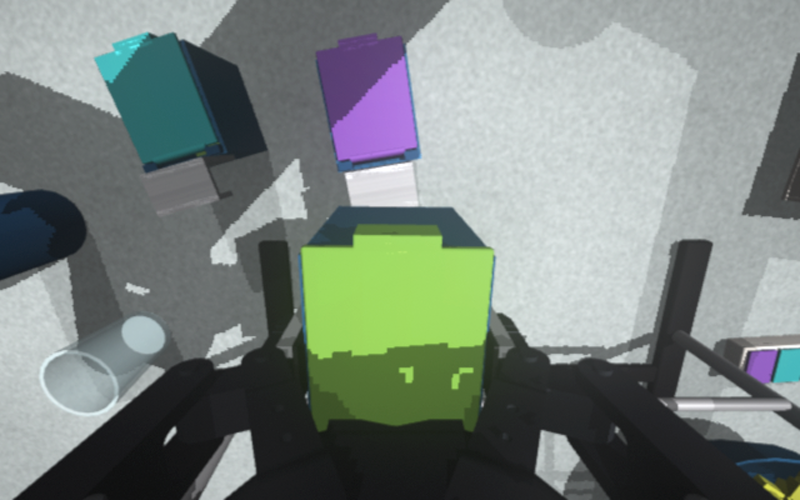

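```bash
python3 -c "
from h import *
for z0 in (.162,.165,.168):
  fitpot('w14.png',{KP['l-']:(302/1.25,250/1.25),KP['l+']:(493/1.25,249/1.25),'f-0':(340/1.25,207/1.25),'f+0':(453/1.25,208/1.25)},(.54,-.1,0),z0)
st()"
```

```text
pot xy [ 0.5399 -0.0985] yaw 0.96 res px [ 1.5 -0.7 -0.9 -0.5  0.1  2.1 -0.4  1. ]
pot xy [ 0.5391 -0.0985] yaw 0.94 res px [-0.7 -0.5  1.2 -0.3 -0.7  1.8  0.3  0.6]
pot xy [ 0.5383 -0.0985] yaw 0.88 res px [-2.7 -0.4  3.7 -0.  -1.3  1.3  1.1  0.2]
t 21.02 p [ 0.5383 -0.099   0.2185] yaw/R [[-1.0, -0.014, -0.002], [-0.014, 1.0, 0.001], [0.002, 0.001, -1.0]] F [ 0.74 -0.67 -1.51] g 0.0612
```

Request:
play_rows(dp=[[-0.06,-0.005,-0.01],[-0.13,-0.005,-0.01],[-0.184,-0.005,-0.01],[-0.184,-0.005,-0.01],[-0.184,-0.005,-0.01]], spin=[0,0,0,0,0], gripper=[-1,-1,-1,-1,-1])

```text
time_s: 21.65
eef_pos: [0.6119, -0.1007, 0.2228]
orientation: [-0.007, 1.0, 0.0, -0.001]
ft_force: [-0.2, 0.1, -2.3]
grip_width: 0.0615
```

```bash
python3 -c "
from h import *
T=L(S,-.0545,-.095)
go(T[0],T[1],.170,90.74)
snap('scene','s15.png')
im=cv2.imread('pics/s15.png')[150:300,220:440];cv2.imwrite('pics/s15b.png',cv2.resize(cv2.convertScaleAbs(im,alpha=1.5,beta=10),None,fx=3.6,fy=3.6,interpolation=cv2.INTER_CUBIC))"
```

```text
at [ 0.6119 -0.1007  0.2228] yaw 90.78 | dp [-0.0006, -0.0001, 0.132] spin 0.0004 rows 0.8 F [-0.2  0.1 -2.3] g 0.0615 t 21.65
```

View pics/s15b.png

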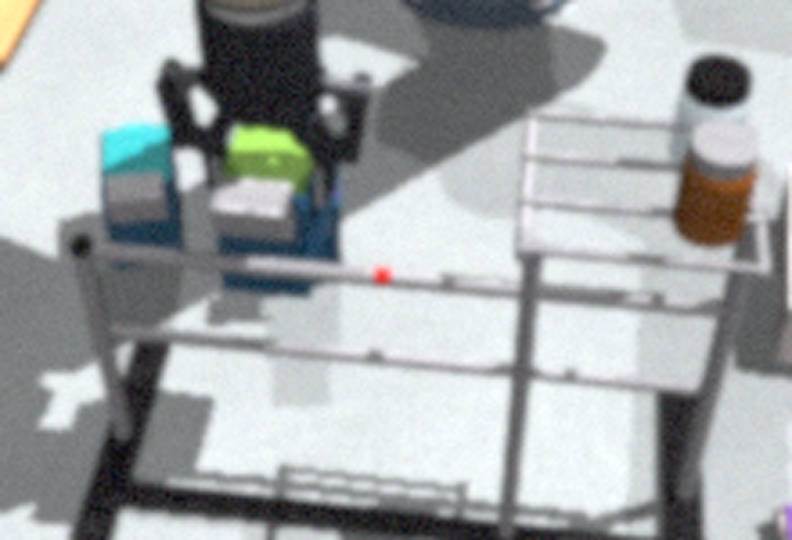

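```bash
python3 -c "
from h import *
for P in [(.6125+.068,-.1237,.110+.170),(.6125+.068,-.0777,.28),(.6125+.068,-.0777,.258)]: print((proj('s15.png',P)[0]-[220,150])*3.6)"
```

```text
[207.26600116 204.46395751]
[279.16438119 211.54469093]
[281.08645417 236.23642821]
```

Request:
play_rows(dp=[[0,0,0.04],[0,0,0.08],[0,0,0.11],[0,0,0.122],[0,0,0.126]], spin=[0,0,0,0,0], gripper=[-1,-1,-1,-1,-1])

```text
time_s: 22.32
eef_pos: [0.6133, -0.1018, 0.1721]
orientation: [-0.006, 1.0, 0.0, -0.0]
ft_force: [-0.1, 0.3, -1.6]
grip_width: 0.0612
```

Request:
play_rows(dp=[[0,0,0.004],[0,0,0.007],[0,0,0.007]], spin=[0,0,0], gripper=[-1,-1,-1])

```text
time_s: 22.7
eef_pos: [0.6135, -0.1018, 0.1701]
orientation: [-0.006, 1.0, -0.0, 0.0]
ft_force: [-0.4, 0.1, -1.2]
grip_width: 0.0612
```

Request:
play_rows(dp=[[0,0,0.005],[0,0,0.009],[0,0,0.009]], spin=[0,0,0], gripper=[-1,-1,-1])

```text
time_s: 23.08
eef_pos: [0.6144, -0.1019, 0.1684]
orientation: [-0.006, 1.0, -0.0, 0.002]
ft_force: [-3.1, -0.4, 7.6]
grip_width: 0.0613
```

Request:
play_rows(dp=[[0,0,0],[0,0,0],[0,0,0],[0,0,0]], spin=[0,0,0,0], gripper=[0.55,0.7,0.9,0.9])

```text
time_s: 23.58
eef_pos: [0.6133, -0.1018, 0.166]
orientation: [-0.006, 1.0, 0.0, -0.0]
ft_force: [-0.2, 0.9, -0.2]
grip_width: 0.0813
```

```bash
python3 -c "
from h import *
st()
snap('wrist','w16.png');snap('scene','s16.png')
im=cv2.imread('pics/w16.png');cv2.imwrite('pics/w16b.png',cv2.resize(cv2.convertScaleAbs(im,alpha=1.2,beta=10),(800,500),interpolation=cv2.INTER_CUBIC))
im=cv2.imread('pics/s16.png')[150:300,220:440];cv2.imwrite('pics/s16b.png',cv2.resize(cv2.convertScaleAbs(im,alpha=1.5,beta=10),None,fx=3.6,fy=3.6,interpolation=cv2.INTER_CUBIC))"
```

```text
t 23.57 p [ 0.6133 -0.1018  0.166 ] yaw/R [[-1.0, -0.012, -0.0], [-0.012, 1.0, 0.0], [0.0, 0.0, -1.0]] F [-0.24  0.9  -0.2 ] g 0.0813
```

View pics/w16b.png

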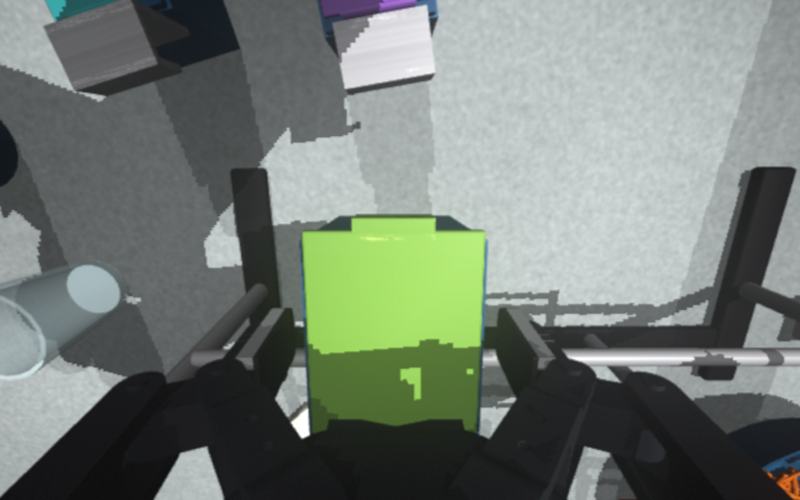

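View pics/s16b.png

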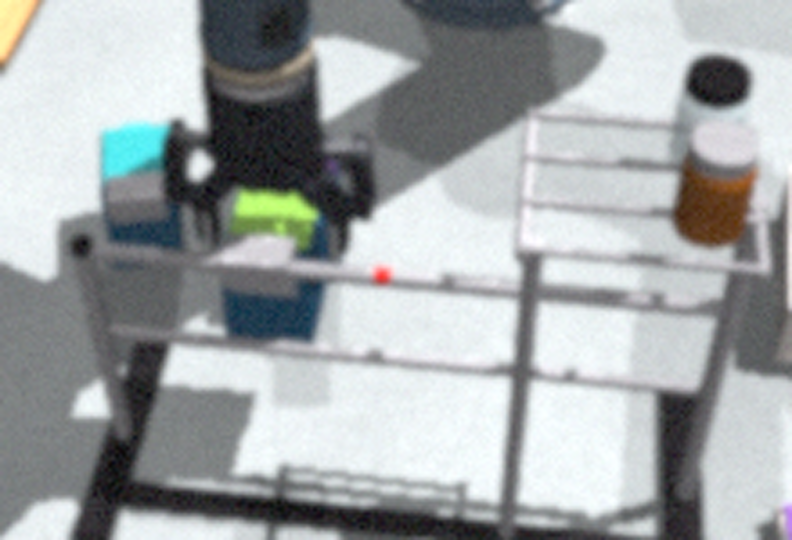

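Request:
play_rows(dp=[[-0.025,0,0],[-0.05,0,0],[-0.05,0.015,0],[-0.05,0.03,0],[-0.05,0.05,0]], spin=[0,0,0,0,0], gripper=[0.9,0.9,0.9,0.9,0.9])

```text
time_s: 24.3
eef_pos: [0.633, -0.0815, 0.1663]
orientation: [-0.006, 1.0, -0.0, 0.0]
ft_force: [-0.0, -1.9, 0.2]
grip_width: 0.0813
```

Request:
play_rows(dp=[[0,0.02,0],[0,0.04,0],[0,0.06,0],[0,0.08,0],[0,0.1,0]], spin=[0,0,0,0,0], gripper=[0.9,0.9,0.9,0.9,0.9])

```text
time_s: 24.92
eef_pos: [0.6326, -0.0409, 0.1663]
orientation: [-0.006, 1.0, 0.0, -0.0]
ft_force: [-0.2, -0.9, 0.0]
grip_width: 0.0811
```

```bash
python3 -c "
from h import *
T=L(S,-.033,-.005)
go(T[0],T[1],.168,90.74)
snap('wrist','w17.png')
im=cv2.imread('pics/w17.png');cv2.imwrite('pics/w17b.png',cv2.resize(cv2.convertScaleAbs(im,alpha=1.2,beta=10),(800,500),interpolation=cv2.INTER_CUBIC))"
```

```text
at [ 0.6326 -0.0409  0.1663] yaw 90.72 | dp [-0.0004, 0.0763, -0.0043] spin -0.0003 rows 0.5 F [-0.2 -0.9  0. ] g 0.0811 t 24.93
```

View pics/w17b.png

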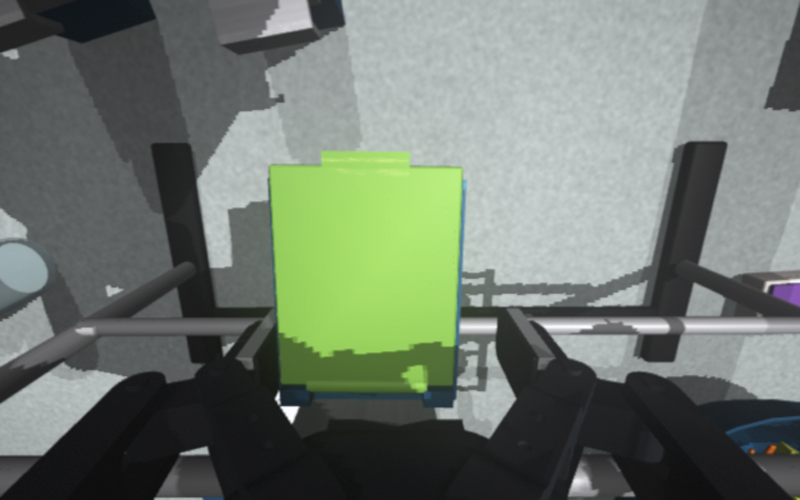

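Request:
play_rows(dp=[[0,0.02,-0.003],[0,0.04,-0.003],[0,0.06,-0.003],[0,0.078,-0.003],[0,0.078,-0.003]], spin=[0,0,0,0,0], gripper=[0.9,0.9,0.9,0.9,0.9])

```text
time_s: 25.6
eef_pos: [0.6322, -0.0094, 0.1675]
orientation: [-0.007, 1.0, 0.0, 0.0]
ft_force: [-0.4, -0.5, 0.1]
grip_width: 0.0811
```

Request:
play_rows(dp=[[0,-0.012,0],[0.04,-0.012,0],[0.04,-0.012,-0.15],[0.04,-0.012,-0.3],[0.04,-0.012,-0.35]], spin=[0,0,0,0,0], gripper=[0.9,0.9,0.9,0.9,0.9])

```text
time_s: 26.22
eef_pos: [0.6184, -0.0162, 0.3126]
orientation: [-0.006, 1.0, -0.001, 0.004]
ft_force: [0.7, 0.4, -1.0]
grip_width: 0.0811
```

```bash
python3 -c "
from h import *
B=(.4455,-.1174,9.7)
go(*L(B,.03),.25,99.7)
snap('wrist','w18.png')
im=cv2.imread('pics/w18.png');cv2.imwrite('pics/w18b.png',cv2.resize(cv2.convertScaleAbs(im,alpha=1.2,beta=10),(800,500),interpolation=cv2.INTER_CUBIC))"
```

```text
at [ 0.6184 -0.0162  0.3126] yaw 90.68 | dp [0.3626, -0.2358, 0.1538] spin -0.1002 rows 2.9 F [ 0.7  0.4 -1. ] g 0.0811 t 26.23
```

View pics/w18b.png

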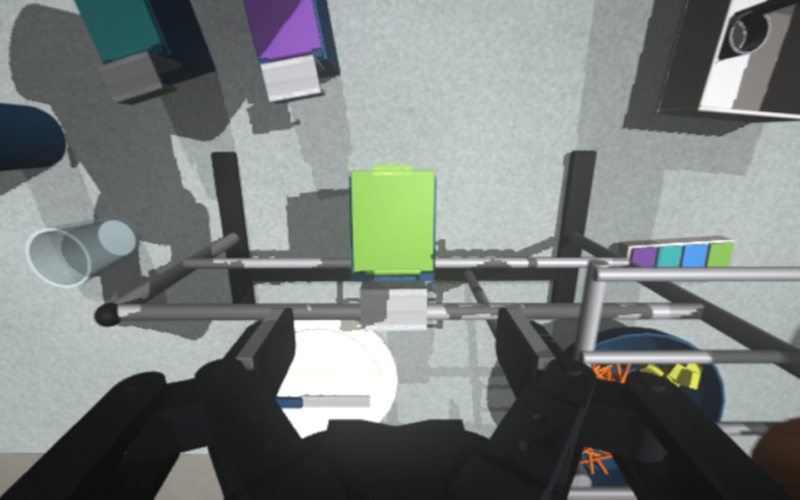

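Request:
play_rows(dp=[[0.1,0,0],[0.2,-0.1,0.04],[0.3,-0.2,0.15],[0.3626,-0.236,0.22],[0.3626,-0.236,0.22]], spin=[0,-0.05,-0.1,-0.1,-0.1], gripper=[1,1,1,1,1])

```text
time_s: 26.9
eef_pos: [0.468, -0.1115, 0.2165]
orientation: [-0.083, 0.997, 0.002, -0.004]
ft_force: [0.1, 0.5, -0.6]
grip_width: 0.0856
```

```bash
python3 -c "
from h import *
B=(.4455,-.1174,9.7)
go(*L(B,.0),.22,99.7)
snap('wrist','w19.png')
im=cv2.imread('pics/w19.png');cv2.imwrite('pics/w19b.png',cv2.resize(cv2.convertScaleAbs(im,alpha=1.2,beta=10),(800,500),interpolation=cv2.INTER_CUBIC))"
```

```text
at [ 0.468  -0.1115  0.2165] yaw 99.49 | dp [0.0579, -0.0053, -0.0083] spin -0.0023 rows 0.4 F [ 0.1  0.5 -0.6] g 0.0856 t 26.9
```

View pics/w19b.png

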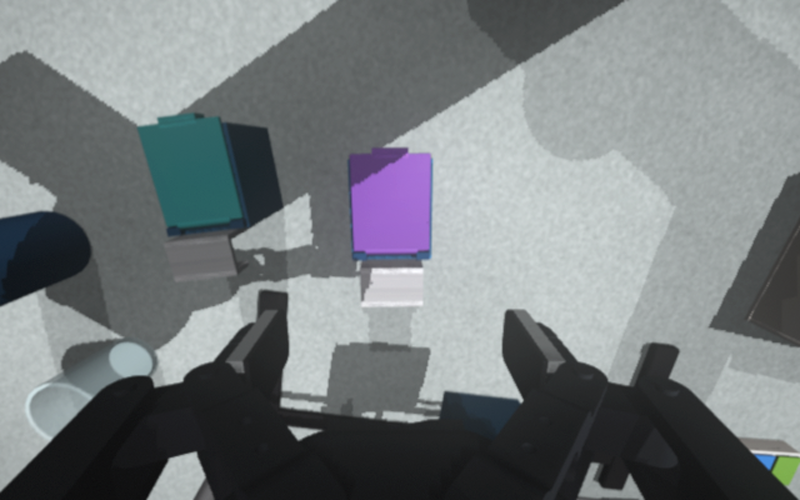

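```bash
python3 -c "
from h import *
q=fitl('w19.png',{'l-':(349,154),'l+':(432,154),'h-':(362,269),'h+':(423,269),'k-':(361,305),'k+':(423,305)})
C=(.4475,-.2613,15.5)
fitl('w19.png',{'l-':(138,127),'l+':(219,117),'h-':(166,238),'h+':(231,232),'k-':(176,279),'k+':(237,272)},g=(.45,-.26,.2))
go(q[0],q[1],.053,90+np.degrees(q[2]))
"
```

```text
pot xy [ 0.4461 -0.1176] yaw 9.83 res px [ 1.  -0.1 -0.4 -0.5 -1.6 -0.3  0.4 -0.7  0.2  1.3 -0.1  0.9]
pot xy [ 0.446  -0.2616] yaw 16.73 res px [ 0.  -2.1  0.4 -3.  -1.3  2.  -2.2  0.3  0.6  0.8  1.3  0.3]
at [ 0.4709 -0.1118  0.2182] yaw 99.56 | dp [0.0625, -0.0049, 0.4131] spin -0.003 rows 2.7 F [ 0.6 -0.3 -0.5] g 0.0856 t 26.95
```

Pot b has not moved since it was first measured. Descending onto it.

Request:
play_rows(dp=[[0.06,-0.004,0],[0.061,-0.004,0.1],[0.061,-0.004,0.23],[0.061,-0.004,0.32],[0.061,-0.004,0.32]], spin=[-0.003,-0.003,-0.003,-0.003,-0.003], gripper=[1,1,1,1,1])

```text
time_s: 27.58
eef_pos: [0.449, -0.1167, 0.09]
orientation: [-0.087, 0.996, 0.001, -0.001]
ft_force: [-0.4, -0.2, 0.7]
grip_width: 0.0851
```

```bash
python3 -c "
from h import *
go(.446,-.1176,.053,99.8)"
```

```text
at [ 0.449  -0.1167  0.09  ] yaw 100.03 | dp [0.0076, -0.0012, 0.0925] spin 0.0025 rows 0.6 F [-0.4 -0.2  0.7] g 0.0851 t 27.57
```

Request:
play_rows(dp=[[0.006,-0.001,0.05],[0.006,-0.001,0.092],[0.006,-0.001,0.092]], spin=[0,0,0], gripper=[1,1,1])

```text
time_s: 27.95
eef_pos: [0.4479, -0.1184, 0.0556]
orientation: [-0.087, 0.996, -0.001, 0.001]
ft_force: [-0.4, -0.6, -0.5]
grip_width: 0.0853
```

Request:
play_rows(dp=[[0,0,0],[0,0,0],[0,0,0],[0,0,0]], spin=[0,0,0,0], gripper=[0.3,-1,-1,-1], force=50)

```text
time_s: 28.45
eef_pos: [0.4476, -0.1183, 0.0562]
orientation: [-0.087, 0.996, -0.001, 0.001]
ft_force: [0.4, 1.8, 5.8]
grip_width: 0.0611
```

Request:
play_rows(dp=[[0,0,-0.04],[0,0,-0.15],[0,0,-0.28],[0,0,-0.42],[0,0,-0.42]], spin=[0,0,0,0,0], gripper=[-1,-1,-1,-1,-1])

```text
time_s: 29.08
eef_pos: [0.4492, -0.1193, 0.2275]
orientation: [-0.087, 0.996, -0.003, 0.005]
ft_force: [0.6, -0.2, -2.9]
grip_width: 0.0614
```

```bash
python3 -c "
from h import *
T=L(S,-.0545,-.112); print(T)
go(T[0]-.07,T[1],.222,90.74)"
```

```text
(np.float64(0.6122510341372503), np.float64(-0.1176945305722191))
at [ 0.4492 -0.1193  0.2275] yaw 100.0 | dp [-0.2298, -0.0363, 0.0161] spin 0.1029 rows 1.5 F [ 0.6 -0.2 -2.9] g 0.0614 t 29.07
```

Request:
play_rows(dp=[[-0.05,-0.01,0.0],[-0.12,-0.02,0.005],[-0.19,-0.03,0.005],[-0.232,-0.036,0.005],[-0.232,-0.036,0.005]], spin=[0.03,0.08,0.103,0.103,0.103], gripper=[-1,-1,-1,-1,-1])

```text
time_s: 29.7
eef_pos: [0.5402, -0.1158, 0.2193]
orientation: [-0.007, 1.0, 0.0, -0.001]
ft_force: [-0.8, -0.3, -1.8]
grip_width: 0.0615
```

Request:
play_rows(dp=[[0,0,0],[0,0,0]], spin=[0,0], gripper=[-1,-1])

```text
time_s: 29.95
eef_pos: [0.539, -0.1159, 0.2203]
orientation: [-0.006, 1.0, 0.0, -0.001]
ft_force: [-0.5, 0.2, -2.5]
grip_width: 0.0613
```

```bash
python3 -c "
from h import *
T=L(S,-.0535,-.112)
go(T[0],T[1],.226,90.74)
snap('wrist','w20.png')
im=cv2.imread('pics/w20.png');cv2.imwrite('pics/w20b.png',cv2.resize(cv2.convertScaleAbs(im,alpha=1.2,beta=10),(800,500),interpolation=cv2.INTER_CUBIC))"
```

```text
at [ 0.539  -0.1159  0.2203] yaw 90.7 | dp [-0.1854, -0.0067, -0.0145] spin -0.0005 rows 1.2 F [-0.5  0.2 -2.5] g 0.0613 t 29.95
```

View pics/w20b.png

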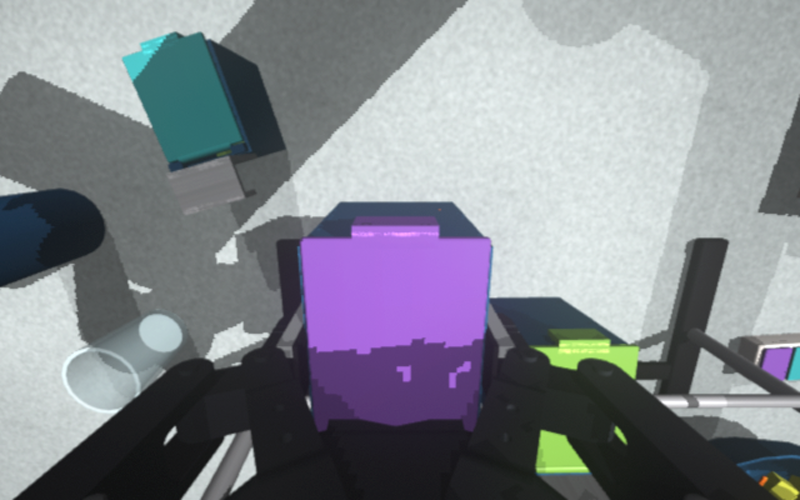

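```bash
python3 -c "
from h import *
fitpot('w20.png',{KP['l-']:(302/1.25,240/1.25),KP['l+']:(490/1.25,239/1.25),'f-0':(340/1.25,203/1.25),'f+0':(455/1.25,203/1.25)},(.54,-.1,0),.164)
# green hung pot left lid edge
print(onz('w20.png',(537/1.25,471/1.25),.205), L(S,0,-.046))
st()"
```

```text
pot xy [ 0.5378 -0.1157] yaw 0.94 res px [-0.  -0.3  1.1 -0.2 -0.5  0.8 -2.2  0.4]
[ 0.64013525 -0.03701253  0.205     ] (np.float64(0.665894093560415), np.float64(-0.050996163457852364))
t 30.0 p [ 0.5393 -0.116   0.2205] yaw/R [[-1.0, -0.012, -0.001], [-0.012, 1.0, 0.0], [0.001, 0.0, -1.0]] F [ 0.61 -0.01 -2.04] g 0.0612
```

Request:
play_rows(dp=[[-0.06,-0.005,-0.012],[-0.13,-0.005,-0.012],[-0.185,-0.005,-0.012],[-0.185,-0.005,-0.012],[-0.185,-0.005,-0.012]], spin=[0,0,0,0,0], gripper=[-1,-1,-1,-1,-1])

```text
time_s: 30.62
eef_pos: [0.613, -0.117, 0.2252]
orientation: [-0.006, 1.0, 0.0, -0.001]
ft_force: [-0.1, -0.9, -2.1]
grip_width: 0.0608
```

```bash
python3 -c "
from h import *
T=L(S,-.0535,-.112)
go(T[0],T[1],.172,90.74)"
```

```text
at [ 0.613  -0.117   0.2252] yaw 90.71 | dp [-0.001, -0.0017, 0.1329] spin -0.0003 rows 0.9 F [-0.1 -0.9 -2.1] g 0.0608 t 30.62
```

Request:
play_rows(dp=[[0,0,0.04],[0,0,0.08],[0,0,0.115],[0,0,0.13],[0,0,0.135]], spin=[0,0,0,0,0], gripper=[-1,-1,-1,-1,-1])

```text
time_s: 31.25
eef_pos: [0.6142, -0.1172, 0.1713]
orientation: [-0.006, 1.0, 0.0, -0.0]
ft_force: [-1.4, 1.2, 1.7]
grip_width: 0.0612
```

Request:
play_rows(dp=[[0,0,0.004],[0,0,0.006],[0,0,0.006]], spin=[0,0,0], gripper=[-1,-1,-1])

```text
time_s: 31.62
eef_pos: [0.6146, -0.1173, 0.1708]
orientation: [-0.006, 1.0, -0.0, 0.001]
ft_force: [-3.9, 0.6, 5.4]
grip_width: 0.061
```

Resting on the rail. Releasing and looking.

Request:
play_rows(dp=[[0,0,0],[0,0,0],[0,0,0],[0,0,0]], spin=[0,0,0,0], gripper=[0.55,0.7,0.8,0.8])

```text
time_s: 32.12
eef_pos: [0.6144, -0.1172, 0.1689]
orientation: [-0.006, 1.0, 0.0, -0.0]
ft_force: [0.0, -0.5, -0.2]
grip_width: 0.0769
```

```bash
python3 -c "
from h import *
st()
snap('wrist','w21.png');snap('scene','s21.png')
a=cv2.imread('pics/w21.png');b=cv2.imread('pics/s21.png')[150:300,220:460];b=cv2.resize(cv2.convertScaleAbs(b,alpha=1.4),(480,300))
cv2.imwrite('pics/w21b.png',np.vstack([cv2.resize(a,(480,300)),b]))"
```

```text
t 32.12 p [ 0.6144 -0.1172  0.1689] yaw/R [[-1.0, -0.012, -0.0], [-0.012, 1.0, 0.0], [0.0, 0.0, -1.0]] F [ 0.   -0.51 -0.16] g 0.0769
```

View pics/w21b.png

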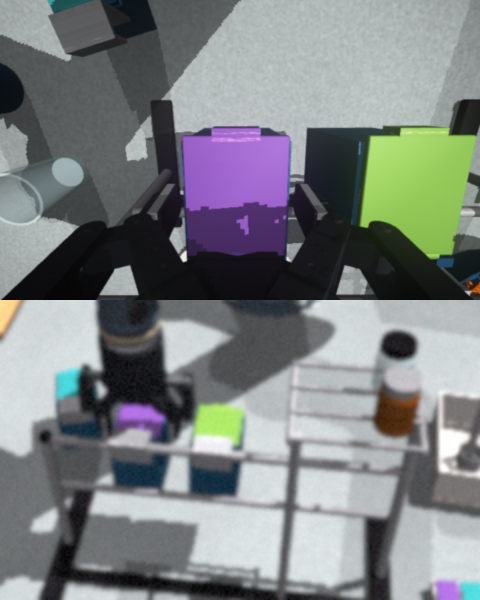

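Request:
play_rows(dp=[[0,0,-0.1],[0,0,-0.23],[0,-0.06,-0.25],[-0.047,-0.135,-0.25],[-0.047,-0.135,-0.25]], spin=[0,0,0,0,0], gripper=[0.8,0.8,-1,-1,-1])

```text
time_s: 32.85
eef_pos: [0.6342, -0.1738, 0.2682]
orientation: [-0.005, 1.0, -0.0, 0.0]
ft_force: [-0.4, 0.8, 0.3]
grip_width: 0.0222
```

```bash
python3 -c "
from h import *
T=L(S,-.032,-.167)
go(T[0],T[1],.170,90.74)
snap('wrist','w22.png')
a=cv2.imread('pics/w22.png');cv2.imwrite('pics/w22b.png',cv2.resize(a,(800,500)))"
```

```text
at [ 0.6342 -0.1738  0.2682] yaw 90.56 | dp [-0.0031, 0.0036, 0.2455] spin -0.002 rows 1.6 F [-0.4  0.8  0.3] g 0.0222 t 32.85
```

View pics/w22b.png

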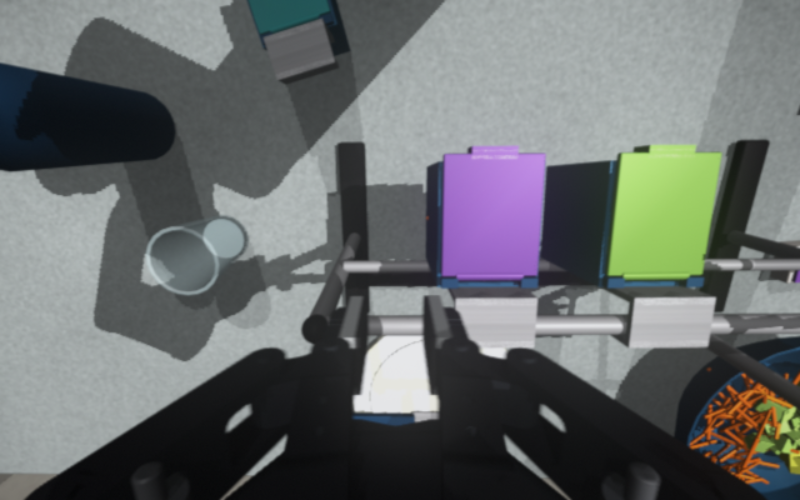

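Request:
play_rows(dp=[[0,0.0,0],[0,0,0.08],[0,0.0,0.16],[0,0.0,0.245],[0,0,0.245]], spin=[0,0,0,0,0], gripper=[-1,-1,-1,-1,-1])

```text
time_s: 33.52
eef_pos: [0.6311, -0.1691, 0.1679]
orientation: [-0.007, 1.0, 0.002, -0.004]
ft_force: [-0.5, 0.1, -0.1]
grip_width: 0.0002
```

```bash
python3 -c "
from h import *
T=L(S,-.032,-.05)
go(T[0],T[1],.170,90.74)"
```

```text
at [ 0.6311 -0.1691  0.1679] yaw 90.76 | dp [-0.0109, 0.284, -0.0043] spin 0.0003 rows 1.8 F [-0.5  0.1 -0.1] g 0.0002 t 33.52
```

Request:
play_rows(dp=[[-0.006,0.02,-0.003],[-0.006,0.04,-0.003],[-0.006,0.06,-0.003],[-0.006,0.08,-0.003],[-0.006,0.1,-0.003]], spin=[0,0,0,0,0], gripper=[-1,-1,-1,-1,-1])

```text
time_s: 34.15
eef_pos: [0.636, -0.1312, 0.1731]
orientation: [-0.006, 1.0, -0.001, 0.001]
ft_force: [-1.5, -4.2, 2.5]
grip_width: -0.0
```

Request:
play_rows(dp=[[0,0.02,0],[0,0.04,0],[0,0.06,0],[0,0.08,0],[0,0.1,0]], spin=[0,0,0,0,0], gripper=[-1,-1,-1,-1,-1])

```text
time_s: 34.78
eef_pos: [0.6354, -0.0922, 0.1731]
orientation: [-0.006, 1.0, -0.002, 0.0]
ft_force: [-2.6, -6.1, 4.0]
grip_width: 0.0001
```

Request:
play_rows(dp=[[0,0.02,0],[0,0.04,0],[0,0.06,0],[0,0.08,0],[0,0.095,0]], spin=[0,0,0,0,0], gripper=[-1,-1,-1,-1,-1])

```text
time_s: 35.4
eef_pos: [0.6348, -0.0541, 0.1731]
orientation: [-0.006, 1.0, -0.002, 0.0]
ft_force: [-2.6, -6.8, 3.4]
grip_width: 0.0002
```

```bash
python3 -c "
from h import *
T=L(S,-.032,-.05)
go(T[0],T[1],.170,90.74)
snap('wrist','w23.png')
a=cv2.imread('pics/w23.png');cv2.imwrite('pics/w23b.png',cv2.resize(a,(800,500)))"
```

```text
at [ 0.6348 -0.0541  0.1731] yaw 90.74 | dp [0.0023, -0.0032, 0.0077] spin 0.0 rows 0.1 F [-2.6 -6.8  3.4] g 0.0002 t 35.4
```

View pics/w23b.png

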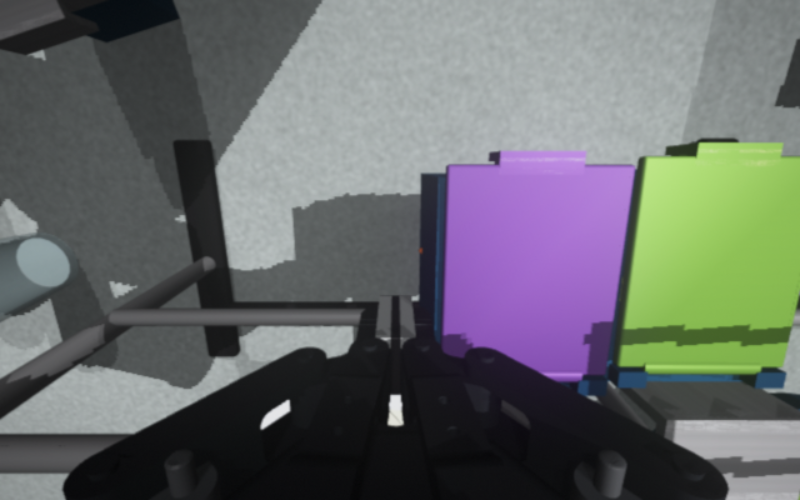

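Request:
play_rows(dp=[[0.003,0.015,0],[0.003,0.03,0],[0.003,0.03,0],[0.003,0.0,0],[0.003,-0.02,0]], spin=[0,0,0,0,0], gripper=[-1,-1,-1,-1,-1])

```text
time_s: 36.08
eef_pos: [0.6337, -0.061, 0.172]
orientation: [-0.006, 1.0, 0.001, 0.0]
ft_force: [0.3, -0.3, 0.5]
grip_width: 0.0002
```

Request:
play_rows(dp=[[0.05,0,-0.1],[0.05,0,-0.25],[0.05,0,-0.38],[0.15,0,-0.38],[0.25,-0.05,-0.38]], spin=[0,0,0,0,0], gripper=[-1,-1,1,1,1])

```text
time_s: 36.7
eef_pos: [0.5334, -0.0817, 0.325]
orientation: [-0.007, 1.0, 0.0, 0.001]
ft_force: [-0.5, 0.7, -0.4]
grip_width: 0.0544
```

```bash
python3 -c "
from h import *
B=(.4467,-.2614,16)
go(*L(B,.03),.22,106)
snap('wrist','w24.png');snap('scene','s24.png');snap('top','t24.png')
a=cv2.imread('pics/w24.png');b=cv2.imread('pics/s24.png')[150:300,220:460];b=cv2.resize(cv2.convertScaleAbs(b,alpha=1.4),(480,300))
cv2.imwrite('pics/w24b.png',np.vstack([cv2.resize(a,(480,300)),b]))"
```

```text
at [ 0.5334 -0.0817  0.325 ] yaw 90.81 | dp [0.1513, -0.4267, 0.2619] spin -0.1687 rows 3.3 F [-0.5  0.7 -0.4] g 0.0544 t 36.7
```

View pics/w24b.png

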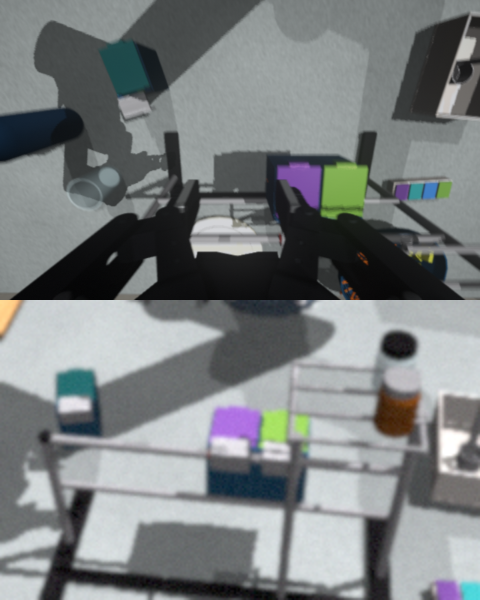

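Both pots hang side by side. Next is pot c.

Request:
play_rows(dp=[[0.05,-0.12,0],[0.1,-0.25,0.06],[0.14,-0.36,0.15],[0.15,-0.427,0.26],[0.15,-0.427,0.26]], spin=[-0.1,-0.168,-0.168,-0.168,-0.168], gripper=[1,1,1,1,1])

```text
time_s: 37.48
eef_pos: [0.4749, -0.2545, 0.2168]
orientation: [-0.136, 0.991, 0.003, -0.002]
ft_force: [-0.3, 0.0, -0.4]
grip_width: 0.0853
```

```bash
python3 -c "
from h import *
st()
snap('wrist','w25.png')
im=cv2.imread('pics/w25.png');cv2.imwrite('pics/w25b.png',cv2.resize(cv2.convertScaleAbs(im,alpha=1.2,beta=10),(800,500),interpolation=cv2.INTER_CUBIC))"
```

```text
t 37.48 p [ 0.4749 -0.2545  0.2168] yaw/R [[-0.963, -0.269, -0.005], [-0.269, 0.963, 0.005], [0.003, 0.006, -1.0]] F [-0.34  0.05 -0.38] g 0.0853
```

View pics/w25b.png

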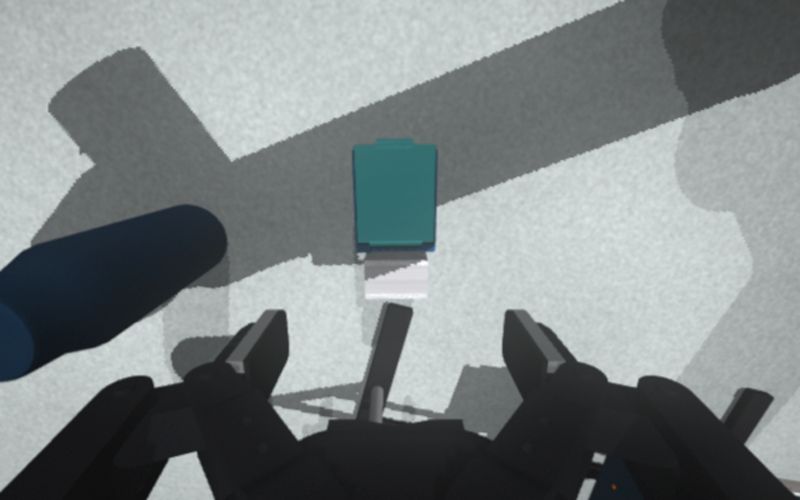

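```bash
python3 -c "
from h import *
q=fitl('w25.png',{'l-':(354,146),'l+':(437,146),'h-':(365,262),'h+':(428,261),'k-':(366,299),'k+':(427,298)},g=(.45,-.26,.2))
print('flask edge',onz('w25.png',(228/1.25,240/1.25),.03))
go(q[0],q[1],.053,90+np.degrees(q[2]))
"
```

```text
pot xy [ 0.4481 -0.2609] yaw 15.96 res px [ 0.5 -0.1 -0.5 -0.5 -0.4 -0.5  0.2 -0.1 -0.3  0.6  0.4  1. ]
flask edge [ 0.53171332 -0.39967851  0.03      ]
at [ 0.4761 -0.2541  0.2188] yaw 105.71 | dp [0.0718, 0.0011, 0.4145] spin -0.0028 rows 2.7 F [-0.  -0.7  1.3] g 0.0855 t 37.52
```

Request:
play_rows(dp=[[0.071,0,0],[0.071,0,0.1],[0.071,0,0.23],[0.071,0,0.32],[0.071,0,0.32]], spin=[-0.003,-0.003,-0.003,-0.003,-0.003], gripper=[1,1,1,1,1])

```text
time_s: 38.15
eef_pos: [0.4491, -0.2601, 0.0915]
orientation: [-0.141, 0.99, 0.001, -0.001]
ft_force: [0.5, -0.5, 1.2]
grip_width: 0.0854
```

```bash
python3 -c "
from h import *
go(.448,-.261,.053,106)"
```

```text
at [ 0.4491 -0.2601  0.0915] yaw 106.18 | dp [0.0031, -0.0016, 0.0963] spin 0.002 rows 0.6 F [ 0.5 -0.5  1.2] g 0.0854 t 38.15
```

Request:
play_rows(dp=[[0.003,-0.001,0.05],[0.003,-0.001,0.094],[0.003,-0.001,0.094]], spin=[0,0,0], gripper=[1,1,1])

```text
time_s: 38.52
eef_pos: [0.4491, -0.2625, 0.0561]
orientation: [-0.14, 0.99, -0.001, 0.001]
ft_force: [0.6, 0.7, -0.4]
grip_width: 0.0852
```

Request:
play_rows(dp=[[0,0,0],[0,0,0],[0,0,0],[0,0,0]], spin=[0,0,0,0], gripper=[0.3,-1,-1,-1], force=50)

```text
time_s: 39.02
eef_pos: [0.4487, -0.2625, 0.0566]
orientation: [-0.14, 0.99, -0.001, 0.001]
ft_force: [0.7, 1.7, 6.1]
grip_width: 0.0615
```

Request:
play_rows(dp=[[0,0,-0.04],[0,0,-0.15],[0,0,-0.28],[0,0,-0.42],[0,0,-0.42]], spin=[0,0,0,0,0], gripper=[-1,-1,-1,-1,-1])

```text
time_s: 39.65
eef_pos: [0.4501, -0.2643, 0.2285]
orientation: [-0.14, 0.99, -0.005, 0.004]
ft_force: [0.5, -0.7, -2.4]
grip_width: 0.061
```

```bash
python3 -c "
from h import *
T=L(S,-.0545,-.112); print(T)
go(T[0]-.07,T[1],.222,90.74)"
```

```text
(np.float64(0.6122510341372503), np.float64(-0.1176945305722191))
at [ 0.4501 -0.2643  0.2285] yaw 106.11 | dp [-0.3231, 0.2884, 0.0151] spin 0.1708 rows 2.8 F [ 0.5 -0.7 -2.4] g 0.061 t 39.65
```

Request:
play_rows(dp=[[-0.05,0.05,0.0],[-0.15,0.14,0.005],[-0.25,0.23,0.005],[-0.323,0.288,0.005],[-0.323,0.288,0.005]], spin=[0.05,0.12,0.171,0.171,0.171], gripper=[-1,-1,-1,-1,-1])

```text
time_s: 40.28
eef_pos: [0.5398, -0.113, 0.2197]
orientation: [-0.008, 1.0, 0.001, -0.001]
ft_force: [0.0, -1.2, -1.4]
grip_width: 0.0612
```

Request:
play_rows(dp=[[0,0,0],[0,0,0]], spin=[0,0], gripper=[-1,-1])

```text
time_s: 40.52
eef_pos: [0.5389, -0.1164, 0.2203]
orientation: [-0.006, 1.0, 0.0, -0.001]
ft_force: [1.1, -0.1, -2.1]
grip_width: 0.061
```

```bash
python3 -c "
from h import *
T=L(S,-.054,-.112)
go(T[0],T[1],.226,90.74)
snap('wrist','w26.png')
im=cv2.imread('pics/w26.png');cv2.imwrite('pics/w26b.png',cv2.resize(cv2.convertScaleAbs(im,alpha=1.2,beta=10),(800,500),interpolation=cv2.INTER_CUBIC))"
```

```text
at [ 0.5389 -0.1164  0.2203] yaw 90.64 | dp [-0.1846, -0.0052, -0.0145] spin -0.0011 rows 1.2 F [ 1.1 -0.1 -2.1] g 0.061 t 40.52
```

View pics/w26b.png

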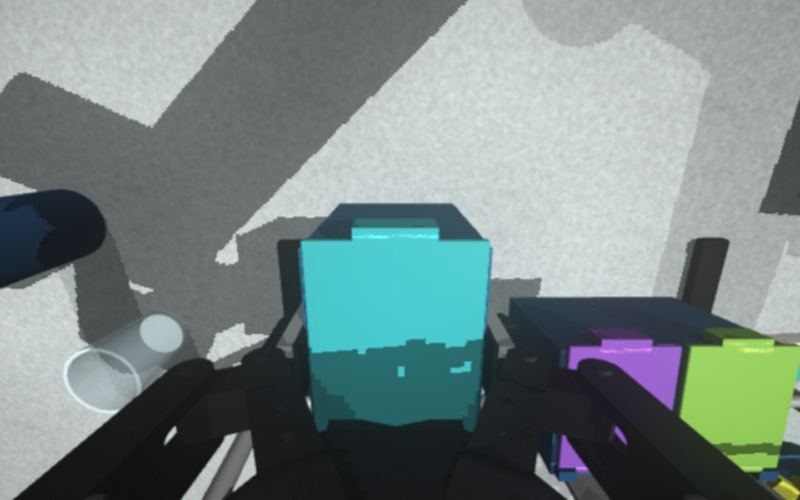

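Request:
play_rows(dp=[[-0.06,-0.005,-0.012],[-0.13,-0.005,-0.012],[-0.185,-0.005,-0.012],[-0.185,-0.005,-0.012],[-0.185,-0.005,-0.012]], spin=[0,0,0,0,0], gripper=[-1,-1,-1,-1,-1])

```text
time_s: 41.2
eef_pos: [0.6125, -0.1171, 0.2251]
orientation: [-0.006, 1.0, 0.0, -0.001]
ft_force: [-0.7, 0.4, -2.3]
grip_width: 0.0611
```

Request:
play_rows(dp=[[0,0,0.04],[0,0,0.08],[0,0,0.115],[0,0,0.13],[0,0,0.135]], spin=[0,0,0,0,0], gripper=[-1,-1,-1,-1,-1])

```text
time_s: 41.82
eef_pos: [0.6137, -0.1167, 0.1715]
orientation: [-0.006, 1.0, 0.0, -0.0]
ft_force: [-2.9, 1.2, 2.3]
grip_width: 0.0612
```

Request:
play_rows(dp=[[0,0,0.004],[0,0,0.006],[0,0,0.006]], spin=[0,0,0], gripper=[-1,-1,-1])

```text
time_s: 42.2
eef_pos: [0.6141, -0.1168, 0.171]
orientation: [-0.006, 1.0, -0.0, 0.001]
ft_force: [-4.1, 0.8, 5.4]
grip_width: 0.0611
```

Request:
play_rows(dp=[[0,0,0],[0,0,0],[0,0,0],[0,0,0]], spin=[0,0,0,0], gripper=[0.55,0.7,0.8,0.8])

```text
time_s: 42.7
eef_pos: [0.6139, -0.1168, 0.1689]
orientation: [-0.006, 1.0, 0.0, -0.0]
ft_force: [0.0, -0.8, -0.2]
grip_width: 0.0769
```

Request:
play_rows(dp=[[0,0,-0.1],[0,0,-0.23],[0,-0.06,-0.25],[-0.043,-0.128,-0.25],[-0.043,-0.128,-0.25]], spin=[0,0,0,0,0], gripper=[0.8,0.8,-1,-1,-1])

```text
time_s: 43.32
eef_pos: [0.6321, -0.1704, 0.2681]
orientation: [-0.005, 1.0, -0.0, -0.0]
ft_force: [-0.0, 0.8, -0.3]
grip_width: 0.0221
```

```bash
python3 -c "
from h import *
T=L(S,-.033,-.167)
go(T[0],T[1],.170,90.74)
snap('wrist','w27.png')
a=cv2.imread('pics/w27.png');cv2.imwrite('pics/w27b.png',cv2.resize(a,(800,500)))"
```

```text
at [ 0.6321 -0.1704  0.2681] yaw 90.57 | dp [-0.0059, -0.005, 0.2454] spin -0.0019 rows 1.6 F [-0.   0.8 -0.3] g 0.0221 t 43.33
```

View pics/w27b.png

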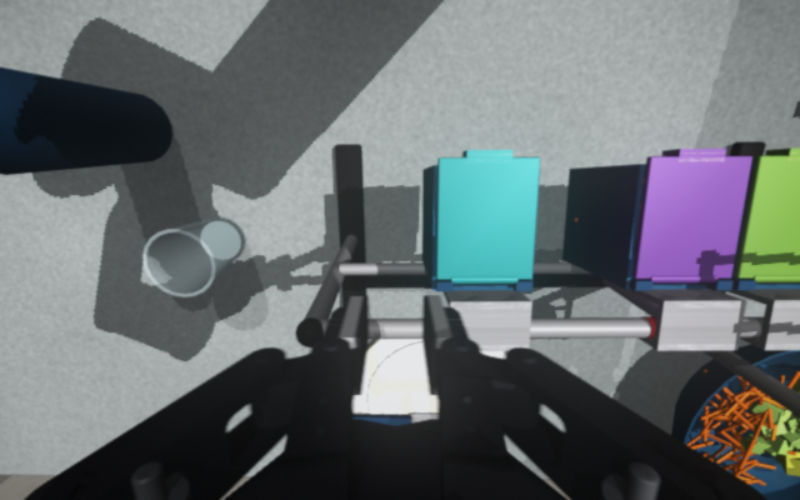

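```bash
python3 -c "
from h import *
for p in [(648,157),(634,282)]: 
  for z in (.2,.208): print(p,z,onz('w27.png',(p[0]/1.25,p[1]/1.25),z))
print(onz('w27.png',(651/1.25,327/1.25),.215), 'band -y edge expected', L(S,0,-.015))
"
```

```text
(648, 157) 0.2 [ 0.56715872 -0.02951158  0.2       ]
(648, 157) 0.208 [ 0.56688876 -0.03490919  0.208     ]
(634, 282) 0.2 [ 0.64226053 -0.02270621  0.2       ]
(634, 282) 0.208 [ 0.63913556 -0.02836253  0.208     ]
[ 0.66507169 -0.01753181  0.215     ] band -y edge expected (np.float64(0.6654937261610049), np.float64(-0.019998748953647512))
```

Request:
play_rows(dp=[[-0.003,-0.003,0],[-0.003,-0.003,0.08],[-0.003,-0.003,0.16],[-0.003,-0.003,0.24],[-0.003,-0.003,0.24]], spin=[0,0,0,0,0], gripper=[-1,-1,-1,-1,-1])

```text
time_s: 44.0
eef_pos: [0.6304, -0.1673, 0.17]
orientation: [-0.007, 1.0, 0.002, -0.004]
ft_force: [0.0, 0.3, 0.5]
grip_width: -0.0
```

Request:
play_rows(dp=[[-0.004,0.02,-0.0],[-0.004,0.04,-0.0],[-0.004,0.06,0],[-0.004,0.08,0],[-0.004,0.1,0]], spin=[0,0,0,0,0], gripper=[-1,-1,-1,-1,-1])

```text
time_s: 44.62
eef_pos: [0.6341, -0.129, 0.1738]
orientation: [-0.006, 1.0, -0.001, 0.0]
ft_force: [-1.8, -4.5, 2.3]
grip_width: -0.0
```

Request:
play_rows(dp=[[0,0.02,0],[0,0.04,0],[0,0.06,0],[0,0.08,0],[0,0.1,0]], spin=[0,0,0,0,0], gripper=[-1,-1,-1,-1,-1])

```text
time_s: 45.25
eef_pos: [0.6337, -0.0912, 0.1738]
orientation: [-0.007, 1.0, -0.002, 0.0]
ft_force: [-2.4, -9.1, 3.4]
grip_width: -0.0
```

Request:
play_rows(dp=[[0,0.02,0],[0,0.04,0],[0,0.06,0],[0,0.08,0],[0,0.1,0]], spin=[0,0,0,0,0], gripper=[-1,-1,-1,-1,-1])

```text
time_s: 45.88
eef_pos: [0.6331, -0.0513, 0.1738]
orientation: [-0.006, 1.0, -0.002, 0.0]
ft_force: [-2.3, -10.0, 3.7]
grip_width: -0.0001
```

```bash
python3 -c "
from h import *
T=L(S,-.033,-.0095)
go(T[0],T[1],.170,90.74)
snap('wrist','w28.png')
a=cv2.imread('pics/w28.png');cv2.imwrite('pics/w28b.png',cv2.resize(a,(800,500)))"
```

```text
at [ 0.6331 -0.0513  0.1738] yaw 90.74 | dp [0.0005, 0.0909, 0.0091] spin -0.0 rows 0.6 F [ -2.3 -10.    3.7] g -0.0001 t 45.88
```

View pics/w28b.png

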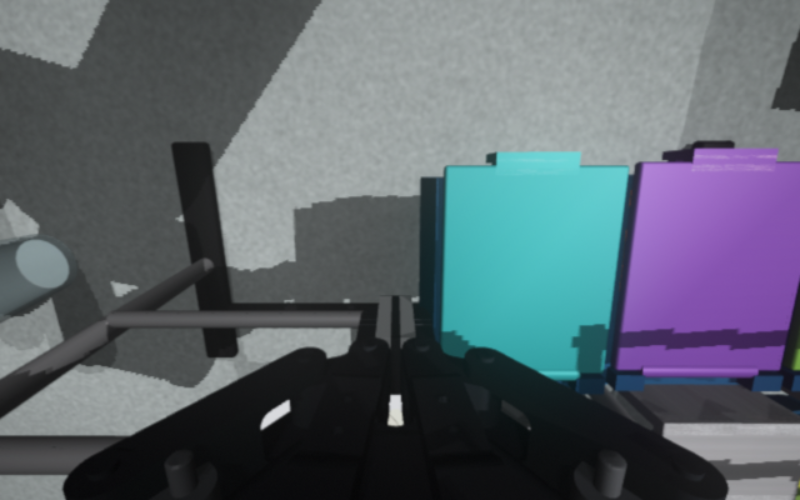

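Request:
play_rows(dp=[[0,0.018,0],[0,0.036,0],[0,0.054,0],[0,0.07,0],[0,0.08,0]], spin=[0,0,0,0,0], gripper=[-1,-1,-1,-1,-1])

```text
time_s: 46.55
eef_pos: [0.6325, -0.0192, 0.1738]
orientation: [-0.007, 1.0, -0.002, -0.0]
ft_force: [-3.0, -10.8, 2.6]
grip_width: 0.0
```

```bash
python3 -c "
from h import *
T=L(S,-.033,-.0095)
go(T[0],T[1],.170,90.74)
snap('wrist','w29.png');snap('scene','s29.png');snap('top','t29.png')
a=cv2.imread('pics/w29.png');cv2.imwrite('pics/w29b.png',cv2.resize(a,(800,500)))
b=cv2.imread('pics/s29.png')[160:300,230:450];cv2.imwrite('pics/s29b.png',cv2.resize(cv2.convertScaleAbs(b,alpha=1.4),None,fx=3.6,fy=3.6,interpolation=cv2.INTER_CUBIC))"
```

```text
at [ 0.6325 -0.0192  0.1738] yaw 90.76 | dp [0.0, 0.0106, 0.0093] spin 0.0003 rows 0.1 F [ -3.  -10.8   2.6] g 0.0 t 46.55
```

View pics/s29b.png

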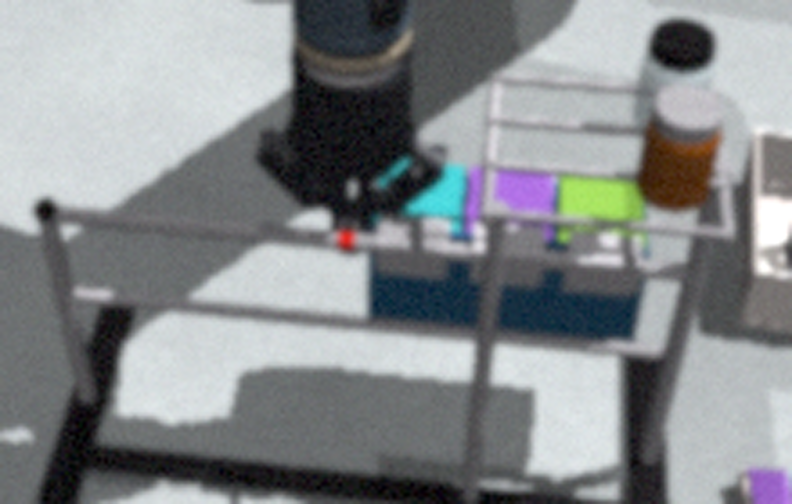

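Request:
play_rows(dp=[[0,0.006,0],[0,0.012,0],[0,0.015,0],[0,0.015,0]], spin=[0,0,0,0], gripper=[-1,-1,-1,-1])

```text
time_s: 47.2
eef_pos: [0.6324, -0.0132, 0.1737]
orientation: [-0.007, 1.0, -0.002, -0.0]
ft_force: [-3.2, -9.3, 3.2]
grip_width: -0.0
```

Request:
play_rows(dp=[[0,-0.02,0],[0,-0.05,0],[0.04,-0.05,-0.1],[0.04,-0.05,-0.25],[0.04,-0.05,-0.38]], spin=[0,0,0,0,0], gripper=[-1,-1,-1,-1,-1])

```text
time_s: 47.82
eef_pos: [0.6171, -0.0311, 0.327]
orientation: [-0.006, 1.0, 0.0, 0.001]
ft_force: [0.6, -1.1, 0.1]
grip_width: -0.0001
```

```bash
python3 -c "
from h import *
go(.67,-.06,.37,90)"
```

```text
at [ 0.6171 -0.0311  0.327 ] yaw 90.7 | dp [-0.1314, -0.0738, -0.1074] spin 0.0078 rows 1.2 F [ 0.6 -1.1  0.1] g -0.0001 t 47.83
```

Request:
play_rows(dp=[[0,-0.05,-0.05],[-0.08,-0.07,-0.1],[-0.16,-0.07,-0.1],[-0.16,-0.07,-0.1]], spin=[0,0,0,0], gripper=[-1,-1,-1,-1])

```text
time_s: 48.32
eef_pos: [0.6828, -0.0585, 0.3642]
orientation: [-0.006, 1.0, 0.0, 0.0]
ft_force: [-1.1, 0.0, -0.7]
grip_width: -0.0001
```

```bash
python3 -c "
from h import *
st()
snap('wrist','w30.png');snap('scene','s30.png')
a=cv2.imread('pics/w30.png');cv2.imwrite('pics/w30b.png',cv2.resize(cv2.convertScaleAbs(a,alpha=1.2),(800,500)))
b=cv2.imread('pics/s30.png')[160:300,230:450];cv2.imwrite('pics/s30b.png',cv2.resize(cv2.convertScaleAbs(b,alpha=1.4),None,fx=3.6,fy=3.6,interpolation=cv2.INTER_CUBIC))"
```

```text
t 48.33 p [ 0.6828 -0.0585  0.3642] yaw/R [[-1.0, -0.013, 0.001], [-0.013, 1.0, 0.001], [-0.001, 0.001, -1.0]] F [-1.15  0.03 -0.73] g -0.0001
```

View pics/w30b.png

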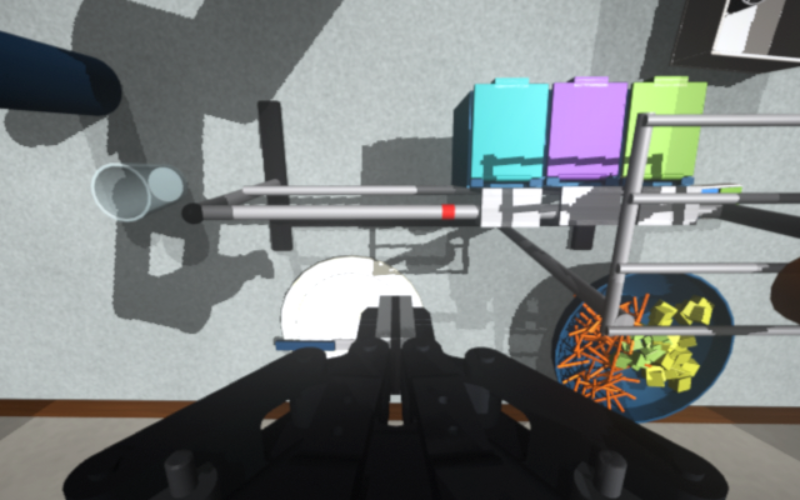

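View pics/s30b.png

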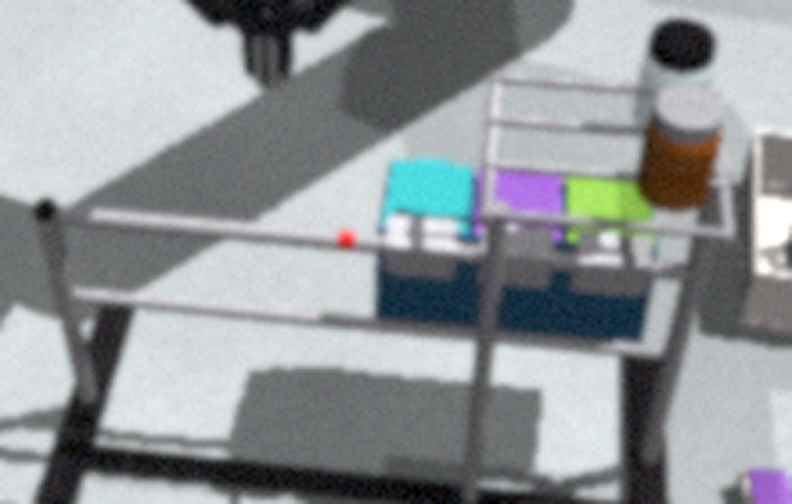

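```bash
python3 -c "
from h import *
s=1.25
print('band+',onz('w30.png',(455.5/s,211/s),.215),'hook-',onz('w30.png',(482/s,208/s),.224),onz('w30.png',(481.5/s,224/s),.222))
print('lid front left',onz('w30.png',(475/s,85/s),.212),'lid back left',onz('w30.png',(471.5/s,178/s),.205),'rim back left',onz('w30.png',(468.5/s,185/s),.203))
im=cv2.imread('pics/w30.png')[55:190,350:580];cv2.imwrite('pics/w30c.png',cv2.resize(cv2.convertScaleAbs(im,alpha=1.3),None,fx=3.4,fy=3.4,interpolation=cv2.INTER_CUBIC))
"
```

```text
band+ [ 0.66449811 -0.00997901  0.215     ] hook- [0.66020477 0.00910803 0.224     ] [0.67346272 0.010232   0.222     ]
lid front left [ 0.56994231 -0.00058084  0.212     ] lid back left [0.63891489 0.00319317 0.205     ] rim back left [0.6448388 0.0015415 0.203    ]
```

View pics/w30c.png

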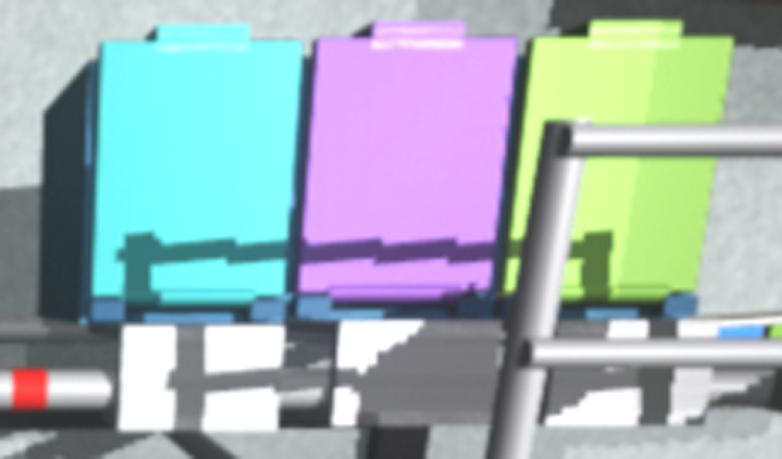

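Request:
play_rows(dp=[[0.1,-0.05,0],[0.2,-0.1,0],[0.3,-0.1,0],[0.3,-0.1,0],[0.3,-0.1,0]], spin=[0,0,0,0,0], gripper=[-1,-1,-1,-1,-1])

```text
time_s: 49.05
eef_pos: [0.5616, -0.0997, 0.3656]
orientation: [-0.006, 1.0, -0.0, 0.001]
ft_force: [0.7, -0.1, 0.3]
grip_width: -0.0001
```

```bash
python3 -c "
from h import *
st()
snap('wrist','w31.png');snap('top','t31.png');snap('scene','s31.png')
a=cv2.resize(cv2.convertScaleAbs(cv2.imread('pics/w31.png'),alpha=1.2),(640,400))[:200]
b=cv2.convertScaleAbs(cv2.imread('pics/s31.png'),alpha=1.3)
cv2.imwrite('pics/w31b.png',np.vstack([a,b]))"
```

```text
t 49.05 p [ 0.5616 -0.0997  0.3656] yaw/R [[-1.0, -0.012, 0.001], [-0.012, 1.0, -0.0], [-0.001, -0.0, -1.0]] F [ 0.75 -0.07  0.28] g -0.0001
```

View pics/w31b.png

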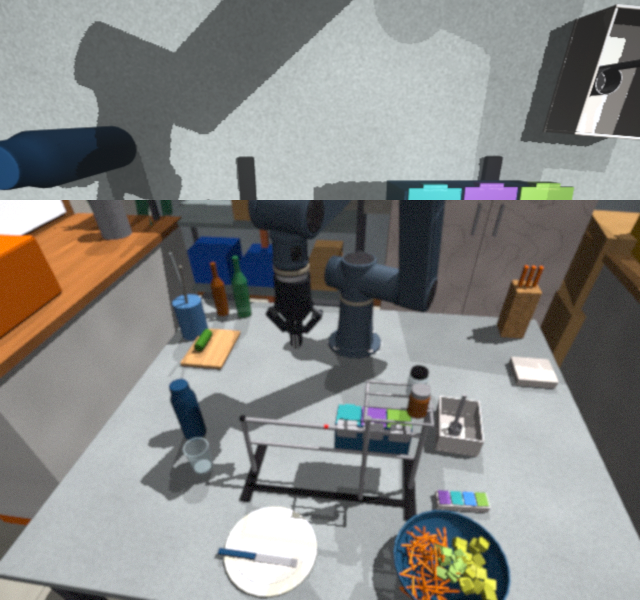

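View pics/t31.png

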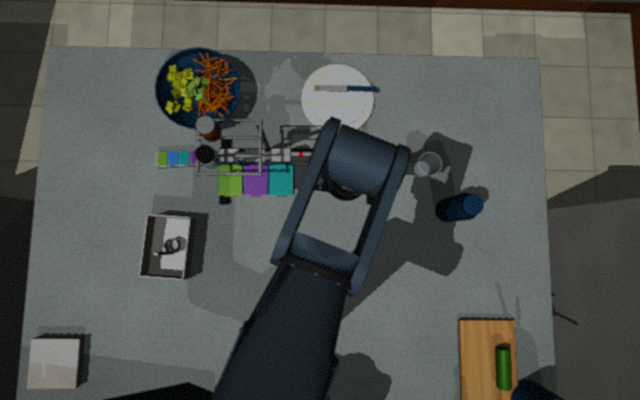

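```bash
python3 -c "
from h import *
print(workorder.close_job()); st()"
```

```text
the job is handed in; nothing more can be done
None
the job is handed in; nothing more can be done
```

The job is done and handed in at about 49 s. All three pots were present.

- **Ladle:** I lifted it out of the green-lidded pot and left it standing in the white tub; the last pictures still show it there.
- **Lids:** I pressed each lid down until the fingertips stopped at z 0.091 m, the shut height, with 29 to 46 N. In the later pictures they look flat, but nothing gives the lid angle directly.
- **Pots on the rail:** They hang side by side, fronts towards the robot, in the order green, purple, teal from the wire-shelf end. The teal pot is nearest the red band, and its near wall measured 7 to 11 mm past the band's edge. None of the pictures I took along the way showed a pot tipping.
- **Left in place:** The flask, glass and pill organiser look unmoved in the last top view compared with the first. I compared those by eye only.

Sliding two or three pots together took about 7 to 11 N, more than the 1 to 4 N given for one pot. I saw no pot knocked aside, and no check failed.

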